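# Put the card deck boxes away in the covered case

### The arm

A 6-joint arm with a two-finger parallel gripper is mounted at the origin on the work surface. World frame = base frame: x ahead of the robot, y to its left, z up, the work surface at z = 0. Lengths are in m, angles in rad, forces in N, time in s.
With the tool pointing down it reaches from about 0.4 to 0.825 m from the base axis. Payload 7 kg.
Tool frame: the origin (TCP) lies midway between the tips of the shut fingers; the grasp point (between the pads) lies 19 mm behind it; z points along the fingers, x is the direction in which the jaws open and shut, and the axes are right-handed (so a half turn about z gives the same grasp; the last joint's range is limited). The gripper opens to 88 mm and grips with 3 to 60 N. Pads are 19 mm wide; open, the fingers measure 130 mm over their backs; the gripper's body (78 mm by 193 mm) begins 47 mm behind the grasp point.
Start: joints at [1.42, 0.359, 0.012, 0, -1.224, -0.288], TCP at [0.287, 0.611, 0.227] pointing down, gripper open.
Joint ranges: [-3.07, 3.07], [-1.43, 2.12], [-1.02, 1.25], [-3.03, 1.67], [-3.05, -0], [-3.03, 3.03]. Speed limits (rad/s): [2.39, 2.39, 3.01, 3.14, 3.14, 3.14].

### API

Orientations are given as [roll, pitch, yaw] about the fixed x, y, z axes, in that order (R = Rz(yaw) Ry(pitch) Rx(roll)).
In Python, from station import arm, viewer, ticket gives the robot as it stands. The module is installed in compiled form; this text tells all that it offers.
- The arm moves only by the tool step_arm, never from a script. Its argument "targets" is a list of rows, each a list of 3 entries, a list of its own where there are three numbers: the shift along the tool's x, y, z in m, then the turn, a rotation vector about the tool's x, y, z in degrees, then the opening, from -1 (shut) to 1 (fully open), so that 0 is half open. A call has exactly 8 rows; each row shifts and turns the commanded pose from where the row before left it, along the tool's axes as they then stand; what a row does not reach is not made up. A row lasts 1/10 s, in which the tool goes at most 50 mm and 8.59 degrees, less where a joint would pass 70% of its speed; a pose out of reach is approached as far as the arm can. A call is refused whole if a number of a shift passes 0.05 or a number of a turn 8.59, either way. A call with a gripper value outside its range is refused whole. The fingers move at their own pace and stop on an object; "grip_force" is the grip in N (left out, the last holds). Time passes only in rows, so rows that do not move let the fingers close, or fill a call up. It gives the time, the measured TCP pose, the force and the opening at its end, in the units of the state.
- arm.get_state(): the state, without advancing time (a new reading comes with each control period).
- viewer.grab_frame(name): name is "scene" or "top" or "wrist"; returns (picture, depth): 400x640x3 uint8, red, green, blue; 400x640 float32, m along the optical axis (not along the pixel's ray), 0 where there is no reading.
- viewer.calibration(name): a dict with "fov_y" (degrees; the focal length in pixels is half the picture's height over the tangent of half this angle, whatever the lens; pixels are square), "cx", "cy" (the principal point, pixels), "world_to_cam" (4x4, takes a point from world to camera coordinates); the wrist camera has in their place "tool_from_camera" (4x4, takes a point from camera to tool coordinates, whose origin is the TCP and whose axes are the tool frame's). Camera axes: x right, y up, looking along -z (the intrinsics and any distortion apply to the point x, -y, -z); pixel columns grow to the right and rows downward; lengths in m; the calibration is good to about 2 mm. A picture is of the moment at which its call begins: read the wrist's pose just before it. calibration takes no time and is no camera call.
- ticket.job_done(): hands the job in, once; it reports no verdict.
The state is a dict: "t": time; "q": joint angles; "qd": joint speeds; "joint_efforts": joint torques, N m; "eef_pos": TCP position; "ee_rot": TCP orientation; "force": force on the tool from outside, world axes, zero at the start; "moment": the same for the moment, N m; "width": finger opening in m.
Only numpy, scipy, OpenCV 4.12 (cv2) and the standard library are available. Lean on these libraries where they do the work, as an engineer would, in place of code of your own. Each camera call takes 0.05 s, during which the arm holds its last target.

### The job

Put the loose card deck boxes away: lift the cover off the wooden card case and set it down upright on the desk clear of the case, then stand every deck box that lies on the desk upright, black flip-top uppermost, in the free places of the case's lane beside the ones already standing there. When all are in, put the cover back on the case, fully down all round, and let go; leave the other things on the desk alone.

Things in the scene. Friction and masses are not known exactly. Their poses are not given: they have to be found in the camera images.
- case: the fixed wooden card case: a base board 346 x 128 x 8 mm carrying a walled lane, origin under the centre of the board, x along the lane, z up. The lane is 292 mm (x) by 74 mm (y) inside, its floor is 8 mm above the desk, its walls are 5 mm thick and their tops are 34 mm above the desk
- cover: the grey plastic cover of the case, a rigid hood open below: 322 x 104 x 114 mm outside (x along, y across, z up), origin at the centre of its lower rim, walls 5 mm and top 6 mm thick. It stands on the base board, over the outside of the lane's walls with 5 mm play all round. On top is a wooden fin to grip: 100 mm long along x, 18 mm thick along y, from 114 to 154 mm above the origin. About 350 g
- place0 (a point): centre of place 0 on the lane's floor (the five places lie 56 mm apart along the case's x axis, with dark lines between); a deck box stands here with its 62 mm width across the lane
- place1 (a point): centre of place 1 on the lane's floor (the five places lie 56 mm apart along the case's x axis, with dark lines between); a deck box stands here with its 62 mm width across the lane
- place2 (a point): centre of place 2 on the lane's floor (the five places lie 56 mm apart along the case's x axis, with dark lines between); a deck box stands here with its 62 mm width across the lane
- place3 (a point): centre of place 3 on the lane's floor (the five places lie 56 mm apart along the case's x axis, with dark lines between); a deck box stands here with its 62 mm width across the lane
- place4 (a point): centre of place 4 on the lane's floor (the five places lie 56 mm apart along the case's x axis, with dark lines between); a deck box stands here with its 62 mm width across the lane
- deck0: a card deck box, lying on its broad side on the desk at the start; to be put away. A closed rigid plastic box 40 x 62 x 95 mm (x thickness, y width, z height, origin at the middle of its bottom face, z towards its top). Grey body; the top 29 mm is a black flip-top above a dark seam. About 160 g, it stays shut
- deck1: a card deck box, lying on its broad side on the desk at the start; to be put away. A closed rigid plastic box 40 x 62 x 95 mm (x thickness, y width, z height, origin at the middle of its bottom face, z towards its top). Grey body; the top 29 mm is a black flip-top above a dark seam. About 160 g, it stays shut
- deck2: a card deck box, lying on its broad side on the desk at the start; to be put away. A closed rigid plastic box 40 x 62 x 95 mm (x thickness, y width, z height, origin at the middle of its bottom face, z towards its top). Grey body; the top 29 mm is a black flip-top above a dark seam. About 160 g, it stays shut
- kept0: a card deck box, already standing upright in place 0 of the case. A closed rigid plastic box 40 x 62 x 95 mm (x thickness, y width, z height, origin at the middle of its bottom face, z towards its top). Grey body; the top 29 mm is a black flip-top above a dark seam. About 160 g, it stays shut
- kept1: a card deck box, already standing upright in place 1 of the case. A closed rigid plastic box 40 x 62 x 95 mm (x thickness, y width, z height, origin at the middle of its bottom face, z towards its top). Grey body; the top 29 mm is a black flip-top above a dark seam. About 160 g, it stays shut
- kept2: a card deck box, already standing upright in place 2 of the case. A closed rigid plastic box 40 x 62 x 95 mm (x thickness, y width, z height, origin at the middle of its bottom face, z towards its top). Grey body; the top 29 mm is a black flip-top above a dark seam. About 160 g, it stays shut
- kept3: a card deck box, already standing upright in place 3 of the case. A closed rigid plastic box 40 x 62 x 95 mm (x thickness, y width, z height, origin at the middle of its bottom face, z towards its top). Grey body; the top 29 mm is a black flip-top above a dark seam. About 160 g, it stays shut
- kept4: a card deck box, already standing upright in place 4 of the case. A closed rigid plastic box 40 x 62 x 95 mm (x thickness, y width, z height, origin at the middle of its bottom face, z towards its top). Grey body; the top 29 mm is a black flip-top above a dark seam. About 160 g, it stays shut
- mouse: a computer mouse, 110 x 58 x 34 mm, origin under its centre; leave alone
- mug: a white mug 80 mm across and 92 mm high, origin under its centre; leave alone
- trinket_tray: a wooden tray 130 x 130 x 25 mm, origin under its centre; leave alone
- drive: a flat black portable hard drive, 115 x 80 x 18 mm, origin under its centre; leave alone
Mind the look-alikes: they are no part of the job. What is shaped like the deck1 but green or turquoise is not meant.

How it is judged:
On the way, in this order (a step that is already met when the one before it is completed fails the run):
1. the cover stands upright on the desk, clear of the case and let go (horizontal distance between cover and case above 0.11 m and angle between cover's own z axis and vertical below 0.06 rad and height (world z) of cover below 0.006 m and linear speed of cover below 0.03 m/s and contact force between the fingers and cover below 0.3 N), for 0.2 s.
2. with the cover off, every deck box that was lying on the desk stands upright in the lane (angle between each of deck0, deck1, deck2's own z axis and vertical below 0.12 rad and x of deck0 in the frame of case between -0.135 and 0.135 m and y of deck0 in the frame of case between -0.03 and 0.03 m and height (world z) of deck0 between 0.004 and 0.014 m and x of deck1 in the frame of case between -0.135 and 0.135 m and y of deck1 in the frame of case between -0.03 and 0.03 m and height (world z) of deck1 between 0.004 and 0.014 m and x of deck2 in the frame of case between -0.135 and 0.135 m and y of deck2 in the frame of case between -0.03 and 0.03 m and height (world z) of deck2 between 0.004 and 0.014 m and linear speed of each of deck0, deck1, deck2 below 0.03 m/s), for 0.3 s.
At the end, for the whole second after the job is handed in: every deck box stands upright (within 0.12 rad, flip-top up) on the lane's floor inside its walls, those that were there before too; the cover is back on the case, fully down on the base board (within 4 mm), level, released and at rest (horizontal distance between cover and case below 0.012 m and angle between cover's own z axis and vertical below 0.03 rad and angle between the x axis of cover and the x axis of case, either way round below 0.06 rad and height (world z) of cover below 0.012 m and linear speed of cover below 0.02 m/s and angle between each of deck0, deck1, deck2, kept0, kept1, kept2, kept3, kept4's own z axis and vertical below 0.12 rad and x of deck0 in the frame of case between -0.135 and 0.135 m and y of deck0 in the frame of case between -0.03 and 0.03 m and height (world z) of deck0 between 0.004 and 0.014 m and x of deck1 in the frame of case between -0.135 and 0.135 m and y of deck1 in the frame of case between -0.03 and 0.03 m and height (world z) of deck1 between 0.004 and 0.014 m and x of deck2 in the frame of case between -0.135 and 0.135 m and y of deck2 in the frame of case between -0.03 and 0.03 m and height (world z) of deck2 between 0.004 and 0.014 m and x of kept0 in the frame of case between -0.135 and 0.135 m and y of kept0 in the frame of case between -0.03 and 0.03 m and height (world z) of kept0 between 0.004 and 0.014 m and x of kept1 in the frame of case between -0.135 and 0.135 m and y of kept1 in the frame of case between -0.03 and 0.03 m and height (world z) of kept1 between 0.004 and 0.014 m and x of kept2 in the frame of case between -0.135 and 0.135 m and y of kept2 in the frame of case between -0.03 and 0.03 m and height (world z) of kept2 between 0.004 and 0.014 m and x of kept3 in the frame of case between -0.135 and 0.135 m and y of kept3 in the frame of case between -0.03 and 0.03 m and height (world z) of kept3 between 0.004 and 0.014 m and x of kept4 in the frame of case between -0.135 and 0.135 m and y of kept4 in the frame of case between -0.03 and 0.03 m and height (world z) of kept4 between 0.004 and 0.014 m); the robot touches nothing.
It fails at once if the mouse was pushed away more than 4 cm or tipped over (distance of mouse from where it was at the start of the episode above 0.04 m or angle between mouse's own z axis and vertical above 0.5 rad).
It fails at once if the mug was pushed away more than 4 cm or tipped over (distance of mug from where it was at the start of the episode above 0.04 m or angle between mug's own z axis and vertical above 0.5 rad).
It fails at once if the trinket tray was pushed away more than 4 cm or tipped over (distance of trinket_tray from where it was at the start of the episode above 0.04 m or angle between trinket_tray's own z axis and vertical above 0.5 rad).
It fails at once if the drive was pushed away more than 4 cm or tipped over (distance of drive from where it was at the start of the episode above 0.04 m or angle between drive's own z axis and vertical above 0.5 rad).
Of kept0, kept1, kept2, kept3, kept4 only 1 to 2 are there at a start; the rules pass over those that are not, and their reading is None.
Of deck0, deck1, deck2 only 2 to 3 are there at a start; the rules pass over those that are not, and their reading is None.
At some moment in a run one of cover may be knocked a few centimetres aside while the robot is not near it.
Once in a run the grip may slacken for a moment while it holds something.
It also fails if it takes over 210 s, if anything falls off the work surface, if the arm or the gripper's body presses on something with over 40 N, if the wrist force passes 120 N, or if a joint passes its speed limit or range.

## Working session

There is one attempt and no reset: what is moved stays moved. The work goes in short steps, Python scripts to look and compute and a tool call to move; the robot and the scene stay as the last step left them, time stands still between calls to the robot, and variables do not carry over. Pictures are saved under pics/ and viewed, and the job is handed in when it is done.

Besides the shell and the picture viewer there is one more tool, called after ">>>" as name(argument=value, ...), one argument or row to a line, values as JSON. step_arm: Moves the arm, as the interface text tells. Its arguments: {"type":"object","properties":{"targets":{"type":"array"},"grip_force":{"type":"number"}},"required":["targets"]}

```bash
mkdir -p pics
cat > h.py <<'E'
import numpy as np, cv2
from station import arm, viewer, ticket
from scipy.spatial.transform import Rotation as R
def intr(c):
    f=200/np.tan(np.radians(c['fov_y'])/2); return f,c['cx'],c['cy']
def save(n,im): cv2.imwrite('pics/'+n+'.png',cv2.cvtColor(im,cv2.COLOR_RGB2BGR))
def campose(name,st=None):
    c=viewer.calibration(name)
    if name=='wrist':
        T=np.eye(4); T[:3,:3]=R.from_euler('xyz',st['ee_rot']).as_matrix(); T[:3,3]=st['eef_pos']
        return c,T@np.array(c['tool_from_camera'])
    return c,np.linalg.inv(np.array(c['world_to_cam']))
def cloud(c,T,d):
    f,cx,cy=intr(c); v,u=np.mgrid[0:400,0:640]
    P=np.stack([(u-cx)/f*d,-(v-cy)/f*d,-d],-1)
    return P@T[:3,:3].T+T[:3,3]
def ray(c,T,uv,z):
    f,cx,cy=intr(c); uv=np.atleast_2d(uv).astype(float)
    D=np.stack([(uv[:,0]-cx)/f,-(uv[:,1]-cy)/f,-np.ones(len(uv))],-1)@T[:3,:3].T
    s=(z-T[2,3])/D[:,2]; return T[:3,3]+D*s[:,None]
def proj(c,T,P):
    f,cx,cy=intr(c); Q=(np.atleast_2d(P)-T[:3,3])@T[:3,:3]
    return np.stack([cx+f*Q[:,0]/-Q[:,2],cy-f*Q[:,1]/-Q[:,2]],-1)
E
python3 - <<'E'
from h import *
np.set_printoptions(precision=4,suppress=True)
s=arm.get_state(); print(s)
for n in ['scene','top','wrist']:
    s=arm.get_state(); im,d=viewer.grab_frame(n); save(n+'0',im); np.save('pics/'+n+'0.npy',d)
    c=viewer.calibration(n); print(n,{k:np.array(v) for k,v in c.items()})
E
```

```text
{'t': 0.0, 'q': array([ 1.4201,  0.3593,  0.0111, -0.0003, -1.2241, -0.2881]), 'qd': array([-0.0012, -0.0017, -0.0007,  0.0012,  0.0002,  0.0016]), 'joint_efforts': array([  0.0016, -58.2724,  29.3044,   6.9965,   0.007 ,  -0.0002]), 'eef_pos': array([0.2866, 0.6106, 0.2257]), 'ee_rot': array([-3.1415, -0.0016, -2.0097]), 'force': array([ 0.7649, -0.0676, -0.6813]), 'moment': array([ 0.0097,  0.016 , -0.0148]), 'width': 0.08770312293435868}
scene {'fov_y': array(52.4782), 'cx': array(323.9341), 'cy': array(197.642), 'world_to_cam': array([[-0.5281,  0.8492, -0.0043,  0.1156],
       [-0.7177, -0.4436,  0.5367,  0.4424],
       [ 0.4538,  0.2865,  0.8438, -1.4184],
       [ 0.    ,  0.    ,  0.    ,  1.    ]])}
top {'fov_y': array(47.0075), 'cx': array(327.1949), 'cy': array(203.3581), 'world_to_cam': array([[-0.0079, -1.    , -0.0023,  0.1857],
       [ 0.9861, -0.0081,  0.1657, -0.5632],
       [-0.1657, -0.0009,  0.9862, -1.2459],
       [ 0.    ,  0.    ,  0.    ,  1.    ]])}
wrist {'fov_y': array(64.4904), 'cx': array(318.1601), 'cy': array(193.9403), 'tool_from_camera': array([[ 1.    ,  0.0007, -0.0002,  0.0002],
       [ 0.0006, -0.9621, -0.2727, -0.0743],
       [-0.0004,  0.2727, -0.9621, -0.1589],
       [ 0.    ,  0.    ,  0.    ,  1.    ]])}
```

View pics/scene0.png

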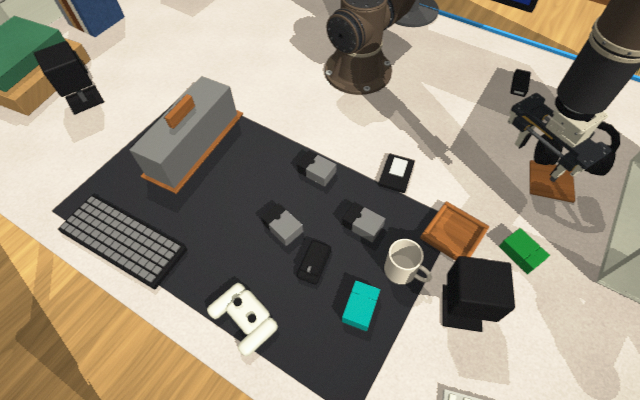

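View pics/top0.png

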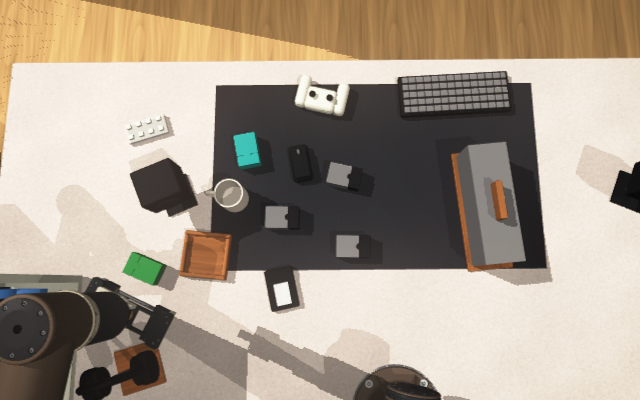

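View pics/wrist0.png

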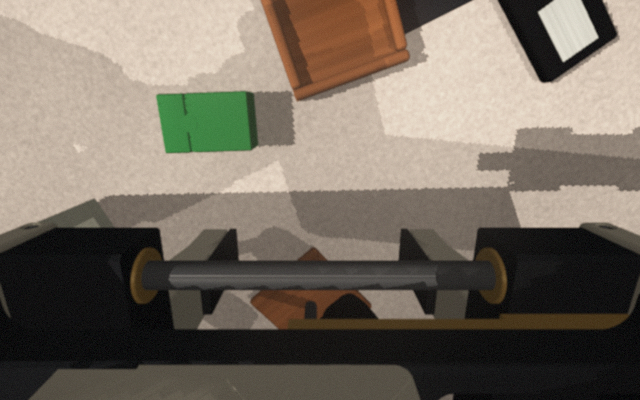

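Run:
```python
from h import *
np.set_printoptions(precision=4,suppress=True)
im=cv2.cvtColor(cv2.imread('pics/top0.png'),cv2.COLOR_BGR2RGB); d=np.load('pics/top0.npy')
c,T=campose('top'); P=cloud(c,T,d)
print('cam',T[:3,3])
save('top0a',cv2.resize(im[130:280,200:400],None,fx=4,fy=4,interpolation=cv2.INTER_CUBIC))
save('top0b',cv2.resize(im[120:290,430:560],None,fx=3.5,fy=3.5,interpolation=cv2.INTER_CUBIC))
def rect(mask,name):
    Q=P[mask][:,:2].astype(np.float32); r=cv2.minAreaRect(Q*1000); print(name,len(Q),'c',np.array(r[0]).round(1),'size',np.array(r[1]).round(1),'ang',round(r[2],1),'z',np.median(P[mask][:,2]).round(4)); return r
def comps(m,minA):
    n,l,s,ce=cv2.connectedComponentsWithStats(m.astype(np.uint8)); 
    return [(l==i,ce[i].round()) for i in range(1,n) if s[i,4]>minA]
for m,ce in comps((P[...,2]>0.03)&(P[...,2]<0.05)&(d>0),100): rect(m,('deck-level',ce,im[m].mean(0).round()))
for lo,hi,nm in [(0.11,0.125,'covtop'),(0.145,0.17,'fin'),(0.003,0.014,'low')]:
  for m,ce in comps((P[...,2]>lo)&(P[...,2]<hi)&(d>0),60): rect(m,(nm,ce,im[m].mean(0).round()))
```

```text
cam [0.3504 0.18   1.3224]
('deck-level', array([456.,  91.]), array([125., 119., 115.])) 1625 c [ 900.3 -200.6] size [115.6 309.8] ang 2.3 z 0.032
('deck-level', array([321.,  97.]), array([230., 227., 214.])) 1119 c [894.1 194.3] size [145.1 101. ] ang 75.6 z 0.0368
('deck-level', array([247., 149.]), array([ 60., 184., 172.])) 701 c [727.2 413.4] size [96.4 62.6] ang 10.7 z 0.0403
('deck-level', array([300., 163.]), array([36., 35., 35.])) 439 c [684.2 257.2] size [83.3 48.5] ang 10.9 z 0.0345
('deck-level', array([466., 199.]), array([91., 87., 85.])) 203 c [ 579.1 -211. ] size [258.6   4.4] ang 5.3 z 0.0403
('deck-level', array([344., 175.]), array([100.,  97.,  95.])) 718 c [646.7 131.7] size [94.9 63. ] ang 77.0 z 0.0403
('deck-level', array([282., 217.]), array([103.,  99.,  97.])) 751 c [529.3 309.2] size [95.2 63.2] ang 88.9 z 0.0401
('deck-level', array([353., 246.]), array([109., 104., 101.])) 775 c [445.2 110. ] size [95.1 62. ] ang 89.0 z 0.04
('deck-level', array([143., 268.]), array([ 71., 150.,  77.])) 803 c [388.2 693.8] size [98.2 62.5] ang 66.7 z 0.0401
('deck-lev
[... 1624 characters left out ...]
9] size [ 85.2 136.5] ang 82.9 z 0.0081
('low', array([184., 202.]), array([69., 62., 57.])) 308 c [596.1 590.6] size [ 74.9 140.8] ang 68.6 z 0.0077
('low', array([268., 181.]), array([52., 51., 53.])) 62 c [640.  352.7] size [36.5 44.3] ang 1.3 z 0.004
('low', array([232., 195.]), array([167., 156., 140.])) 245 c [596.4 458.6] size [53.4 58.9] ang 11.7 z 0.0064
('low', array([205., 255.]), array([161., 100.,  61.])) 1061 c [426.  529.5] size [106.6 106.1] ang 84.0 z 0.0115
('low', array([136., 368.]), array([108.,  70.,  46.])) 805 c [120.7 703.8] size [132.4 134.1] ang 17.9 z 0.0108
('low', array([385., 379.]), array([84., 71., 61.])) 564 c [85.2 26.2] size [ 63.6 196.6] ang 17.8 z 0.0117
```

View pics/top0a.png

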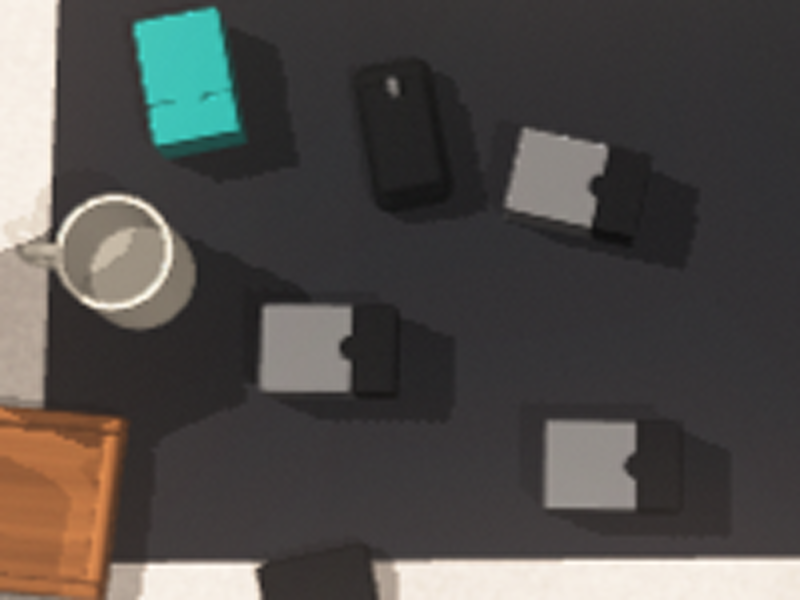

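View pics/top0b.png

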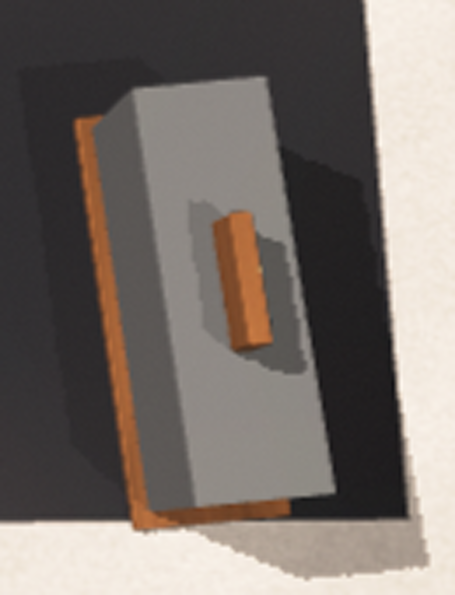

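```bash
cat >> h.py <<'E'
np.set_printoptions(precision=4,suppress=True)
def plan(pos,rot,n,start=None,show=True):
    """pos, rot(R) target from start=(pos,R); linear interp in n rows; prints rows of shift(tool axes) and turn deg"""
    if start is None:
        s=arm.get_state(); start=(np.array(s['eef_pos']),R.from_euler('xyz',s['ee_rot']))
    p,r=start; dr=(r.inv()*rot).as_rotvec()/n; step=(np.array(pos)-p)/n
    out=[]
    for i in range(n):
        out.append([list((r.inv().apply(step)).round(4)),list(np.degrees(dr).round(2))]); r=r*R.from_rotvec(dr)
    if show:
        for o in out: print(o)
    return out
def down(yawdeg,tilt=0):  # tool pointing down, tool x at world yaw; tilt about tool x (deg)
    return R.from_euler('xyz',[180,0,yawdeg],degrees=True)*R.from_euler('x',tilt,degrees=True)
def st():
    s=arm.get_state(); print('t',round(s['t'],2),'pos',s['eef_pos'],'rot',np.degrees(s['ee_rot']).round(2),'F',s['force'].round(2),'w',round(s['width'],4),'q',s['q'].round(3)); return s
E
python3 - <<'E'
from h import *
s=st()
p0=np.array([.2866,.6106,.2257]); R0=down(-115.1)
plan([.30,.57,.31],R0,2,(p0,R0)); print()
plan([.553,-.264,.31],down(-85.1),20,(np.array([.30,.57,.31]),R0))
E
```

```text
t 0.15 pos [0.2867 0.6107 0.2259] rot [-179.99   -0.07 -115.15] F [ 0.03 -0.32  0.21] w 0.0875 q [ 1.42   0.359  0.011 -0.    -1.224 -0.288]
[[np.float64(0.0155), np.float64(-0.0147), np.float64(-0.0421)], [np.float64(0.0), np.float64(0.0), np.float64(0.0)]]
[[np.float64(0.0155), np.float64(-0.0147), np.float64(-0.0421)], [np.float64(0.0), np.float64(0.0), np.float64(0.0)]]

[[np.float64(0.0324), np.float64(-0.0291), np.float64(-0.0)], [np.float64(-0.0), np.float64(0.0), np.float64(-1.5)]]
[[np.float64(0.0331), np.float64(-0.0283), np.float64(-0.0)], [np.float64(-0.0), np.float64(0.0), np.float64(-1.5)]]
[[np.float64(0.0339), np.float64(-0.0274), np.float64(-0.0)], [np.float64(-0.0), np.float64(0.0), np.float64(-1.5)]]
[[np.float64(0.0346), np.float64(-0.0265), np.float64(-0.0)], [np.float64(-0.0), np.float64(0.0), np.float64(-1.5)]]
[[np.float64(0.0353), np.float64(-0.0256), np.float64(-0.0)], [np.float64(-0.0), np.float64(0.0), np.float64(-1.5)]]
[[np.float64(0.0359), np.float64(-0.0247), np.float64(-0.0)], [np.float64(-0.0), np.float64(0.0), np.float64(-1.5)]]
[[np.float64(0.0366)
[... 917 characters left out ...]
[np.float64(0.0407), np.float64(-0.0156), np.float64(-0.0)], [np.float64(-0.0), np.float64(0.0), np.float64(-1.5)]]
[[np.float64(0.0411), np.float64(-0.0145), np.float64(-0.0)], [np.float64(-0.0), np.float64(0.0), np.float64(-1.5)]]
[[np.float64(0.0414), np.float64(-0.0134), np.float64(-0.0)], [np.float64(-0.0), np.float64(0.0), np.float64(-1.5)]]
[[np.float64(0.0418), np.float64(-0.0124), np.float64(-0.0)], [np.float64(-0.0), np.float64(0.0), np.float64(-1.5)]]
[[np.float64(0.0421), np.float64(-0.0113), np.float64(-0.0)], [np.float64(-0.0), np.float64(0.0), np.float64(-1.5)]]
[[np.float64(0.0424), np.float64(-0.0102), np.float64(-0.0)], [np.float64(-0.0), np.float64(0.0), np.float64(-1.5)]]
```

>>> step_arm(
  targets=[
    [[0,0,-0.04],[0,0,0],1],
    [[0,0,-0.045],[0,0,-7.5],1],
    [[0,0,0],[0,0,-7.5],1],
    [[0,0,0],[0,0,-7.5],1],
    [[0,0,0],[0,0,-7.5],1],
    [[0.0447,-0.0096,0],[0,0,0],1],
    [[0.0447,-0.0096,0],[0,0,0],1],
    [[0.0447,-0.0096,0],[0,0,0],1],
  ],
)

```text
t: 0.95
eef_pos: [0.3269, 0.4783, 0.3108]
ee_rot: [3.141, -0.001, -1.485]
force: [0.7, -0.6, 1.0]
width: 0.0877
```

>>> step_arm(
  targets=[
    [[0.0447,-0.0096,0],[0,0,0],1],
    [[0.0447,-0.0096,0],[0,0,0],1],
    [[0.0447,-0.0096,0],[0,0,0],1],
    [[0.0447,-0.0096,0],[0,0,0],1],
    [[0.0447,-0.0096,0],[0,0,0],1],
    [[0.0447,-0.0096,0],[0,0,0],1],
    [[0.0447,-0.0096,0],[0,0,0],1],
    [[0.0447,-0.0096,0],[0,0,0],1],
  ],
)

```text
t: 1.75
eef_pos: [0.4336, 0.1282, 0.3117]
ee_rot: [-3.141, 0.0, -1.485]
force: [0.3, 0.9, 0.4]
width: 0.0874
```

>>> step_arm(
  targets=[
    [[0.0447,-0.0096,0],[0,0,0],1],
    [[0.0447,-0.0096,0],[0,0,0],1],
    [[0.0447,-0.0096,0],[0,0,0],1],
    [[0.0447,-0.0096,0],[0,0,0],1],
    [[0.0447,-0.0096,0],[0,0,0],1],
    [[0.0447,-0.0096,0],[0,0,0],1],
    [[0.0447,-0.0096,0],[0,0,0],1],
    [[0,0,0],[0,0,0],1],
  ],
)

```text
t: 2.55
eef_pos: [0.5275, -0.1803, 0.3102]
ee_rot: [3.139, -0.001, -1.491]
force: [-0.5, 1.0, -0.6]
width: 0.0874
```

>>> step_arm(
  targets=[
    [[0.0447,-0.0096,0],[0,0,0],1],
    [[0.0418,-0.009,0],[0,0,0],1],
    [[0,0,0],[0,0,0],1],
    [[0,0,0],[0,0,0],1],
    [[0,0,0],[0,0,0],1],
    [[0,0,0],[0,0,0],1],
    [[0,0,0],[0,0,0],1],
    [[0,0,0],[0,0,0],1],
  ],
)

```text
t: 3.35
eef_pos: [0.553, -0.26, 0.312]
ee_rot: [-3.141, -0.0, -1.485]
force: [0.7, -0.7, -0.1]
width: 0.0879
```

Run:
```python
from h import *
s=st(); im,d=viewer.grab_frame('wrist'); save('wr1',im); c,T=campose('wrist',s); P=cloud(c,T,d)
hsv=cv2.cvtColor(im,cv2.COLOR_RGB2HSV)
for lo,hi in [(.15,.175),(.11,.13)]:
    m=(P[...,2]>lo)&(P[...,2]<hi)&(d>0)
    if lo>.14: m&=hsv[...,1]>80
    n,l,ss,ce=cv2.connectedComponentsWithStats(m.astype(np.uint8))
    for i in range(1,n):
        if ss[i,4]>300:
            r=cv2.minAreaRect((P[l==i][:,:2]*1000).astype(np.float32)); print(ss[i,4],ce[i],r,np.median(P[l==i][:,2]))
```

```text
t 3.35 pos [ 0.553 -0.26   0.312] rot [-179.96   -0.01  -85.08] F [ 0.71 -0.69 -0.14] w 0.0879 q [-0.12   0.212  0.001 -0.    -1.36   1.777]
1695 [322.3357 177.5481] ((554.3272094726562, -265.0071716308594), (98.59239959716797, 17.43392562866211), 4.680190563201904) 0.16242491252268704
21815 [321.8845 128.0137] ((580.1761474609375, -262.4815673828125), (268.5640563964844, 104.26653289794922), 5.082418918609619) 0.12260823429160911
745 [322.0483 294.004 ] ((399.1883544921875, -278.68157958984375), (14.053215026855469, 103.2484359741211), 4.130327224731445) 0.12264524765148238
```

View pics/wr1.png

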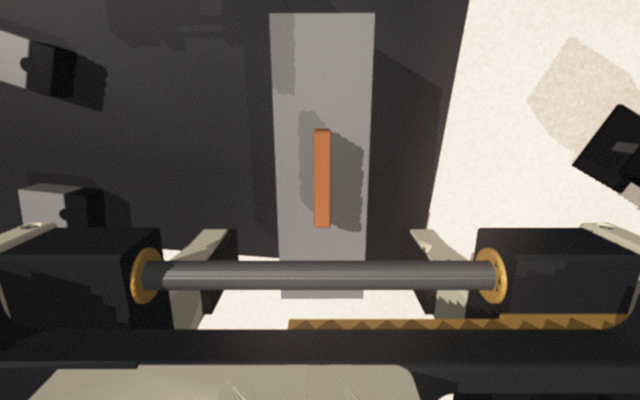

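>>> step_arm(
  targets=[
    [[0.005,-0.001,0.046],[0,0,0],1],
    [[0,0,0.046],[0,0,0],1],
    [[0,0,0.046],[0,0,0],1],
    [[0,0,0.035],[0,0,0],1],
    [[0,0,0.01],[0,0,0],1],
    [[0,0,0],[0,0,0],1],
    [[0,0,0],[0,0,0],0],
    [[0,0,0],[0,0,0],-0.4],
  ],
  grip_force=45,
)

```text
t: 4.2
eef_pos: [0.5559, -0.2659, 0.131]
ee_rot: [-3.138, -0.001, -1.486]
force: [-0.2, -0.4, 0.4]
width: 0.077
```

>>> step_arm(
  targets=[
    [[0,0,0],[0,0,0],-1],
    [[0,0,0],[0,0,0],-1],
    [[0,0,0],[0,0,0],-1],
    [[0,0,0],[0,0,0],-1],
    [[0,0,0],[0,0,0],-1],
    [[0,0,0],[0,0,0],-1],
    [[0,0,0],[0,0,0],-1],
    [[0,0,0],[0,0,0],-1],
  ],
  grip_force=45,
)

```text
t: 5.0
eef_pos: [0.5541, -0.2653, 0.1282]
ee_rot: [3.141, 0.0, -1.486]
force: [-0.1, -0.9, -4.6]
width: 0.0176
```

>>> step_arm(
  targets=[
    [[0,0,-0.01],[0,0,0],-1],
    [[0,0,-0.02],[0,0,0],-1],
    [[0,0,-0.02],[0,0,0],-1],
    [[0,0,-0.02],[0,0,0],-1],
    [[0,0,-0.02],[0,0,0],-1],
    [[0,0,-0.02],[0,0,0],-1],
    [[0,0,-0.02],[0,0,0],-1],
    [[0,0,-0.01],[0,0,0],-1],
  ],
)

```text
t: 5.8
eef_pos: [0.5547, -0.2658, 0.2708]
ee_rot: [-3.14, -0.001, -1.486]
force: [0.7, -1.3, -3.1]
width: 0.0178
```

Run:
```python
from h import *
s=st(); im,d=viewer.grab_frame('scene'); save('sc1',im);
```

```text
t 5.8 pos [ 0.5547 -0.2658  0.2708] rot [-179.88   -0.04  -85.14] F [ 0.7  -1.29 -3.07] w 0.0178 q [-0.129  0.235 -0.061  0.    -1.273  1.785]
```

View pics/sc1.png

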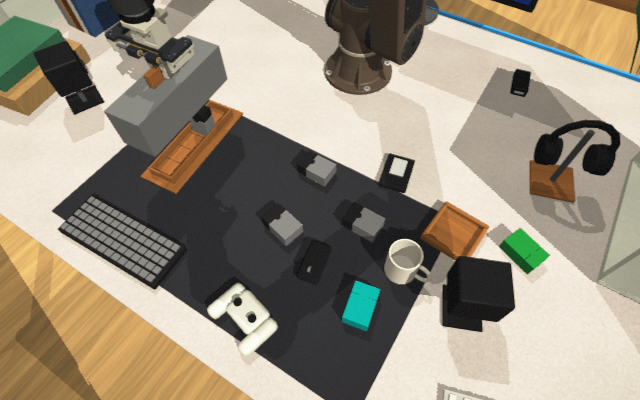

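>>> step_arm(
  targets=[
    [[0.015,0,0],[0,0,0],-1],
    [[0.03,0,0],[0,0,0],-1],
    [[0.03,0,0],[0,0,0],-1],
    [[0.03,0,0],[0,0,0],-1],
    [[0.03,0,0],[0,0,0],-1],
    [[0.03,0,0],[0,0,0],-1],
    [[0.015,0,0],[0,0,0],-1],
    [[0,0,0],[0,0,0],-1],
  ],
)

```text
t: 6.65
eef_pos: [0.5686, -0.4472, 0.2658]
ee_rot: [3.138, 0.002, -1.489]
force: [-0.3, 0.1, -4.1]
width: 0.0178
```

Run:
```python
from h import *
s=st(); im,d=viewer.grab_frame('top'); save('top1',im); np.save('pics/top1.npy',d)
```

```text
t 6.65 pos [ 0.5686 -0.4472  0.2658] rot [179.82   0.09 -85.29] F [-0.29  0.07 -4.11] w 0.0178 q [-0.398  0.423  0.198  0.    -1.349  2.051]
```

View pics/top1.png

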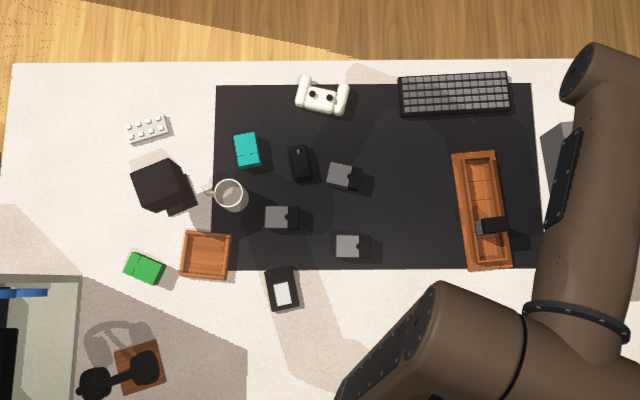

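>>> step_arm(
  targets=[
    [[0,0,0.03],[0,0,0],-1],
    [[0,0,0.03],[0,0,0],-1],
    [[0,0,0.03],[0,0,0],-1],
    [[0,0,0.025],[0,0,0],-1],
    [[0,0,0.015],[0,0,0],-1],
    [[0,0,0.008],[0,0,0],-1],
    [[0,0,0.004],[0,0,0],-1],
    [[0,0,0],[0,0,0],-1],
  ],
)

```text
t: 7.5
eef_pos: [0.57, -0.4449, 0.1271]
ee_rot: [-3.141, -0.0, -1.486]
force: [-0.0, -0.3, -2.8]
width: 0.0177
```

Run:
```python
from h import *
s=st()
```

```text
t 7.5 pos [ 0.57   -0.4449  0.1271] rot [-179.97   -0.03  -85.12] F [-0.03 -0.35 -2.84] w 0.0177 q [-0.394  0.502  0.005  0.    -1.073  2.05 ]
```

>>> step_arm(
  targets=[
    [[0,0,0.003],[0,0,0],-1],
    [[0,0,0.002],[0,0,0],-1],
    [[0,0,0.001],[0,0,0],-1],
    [[0,0,0.001],[0,0,0],-1],
    [[0,0,0],[0,0,0],-1],
    [[0,0,0],[0,0,0],-1],
    [[0,0,0],[0,0,0],-1],
    [[0,0,0],[0,0,0],-1],
  ],
)

```text
t: 8.3
eef_pos: [0.5698, -0.4451, 0.1201]
ee_rot: [-3.141, -0.0, -1.486]
force: [-1.2, 0.9, 1.9]
width: 0.0174
```

Run:
```python
from h import *
s=st()
```

```text
t 8.3 pos [ 0.5698 -0.4451  0.1201] rot [-179.98   -0.03  -85.13] F [-1.24  0.92  1.86] w 0.0174 q [-0.394  0.507 -0.003  0.    -1.06   2.05 ]
```

>>> step_arm(
  targets=[
    [[0,0,0],[0,0,0],-0.3],
    [[0,0,0],[0,0,0],-0.1],
    [[0,0,0],[0,0,0],0.2],
    [[0,0,0],[0,0,0],0.2],
    [[0,0,0],[0,0,0],0.2],
    [[0,0,-0.01],[0,0,0],0.2],
    [[0,0,-0.03],[0,0,0],0.2],
    [[0,0,-0.04],[0,0,0],1],
  ],
)

```text
t: 9.1
eef_pos: [0.5687, -0.4444, 0.199]
ee_rot: [3.138, 0.002, -1.486]
force: [0.6, -0.9, -0.6]
width: 0.0561
```

>>> step_arm(
  targets=[
    [[0,0,-0.04],[0,0,0],1],
    [[0,0,-0.04],[0,0,0],1],
    [[-0.03,0,0],[0,0,0],1],
    [[-0.045,0.0,0],[0,0,0],1],
    [[-0.045,0,0],[0,0,0],1],
    [[-0.045,0,0],[0,0,0],1],
    [[0,0,0],[0,0,0],1],
    [[0,0,0],[0,0,0],1],
  ],
)

```text
t: 9.9
eef_pos: [0.556, -0.2796, 0.2812]
ee_rot: [-3.14, -0.001, -1.484]
force: [-0.8, -0.4, 0.4]
width: 0.0877
```

Run:
```python
from h import *
s=st(); im,d=viewer.grab_frame('wrist'); save('wr2',im); np.save('pics/wr2.npy',d); c,T=campose('wrist',s); np.save('pics/wr2T.npy',T)
im,d=viewer.grab_frame('scene'); save('sc2',im)
```

```text
t 9.9 pos [ 0.556  -0.2796  0.2812] rot [-179.89   -0.04  -85.01] F [-0.81 -0.41  0.36] w 0.0877 q [-0.152  0.242 -0.028  0.    -1.299  1.81 ]
```

View pics/wr2.png

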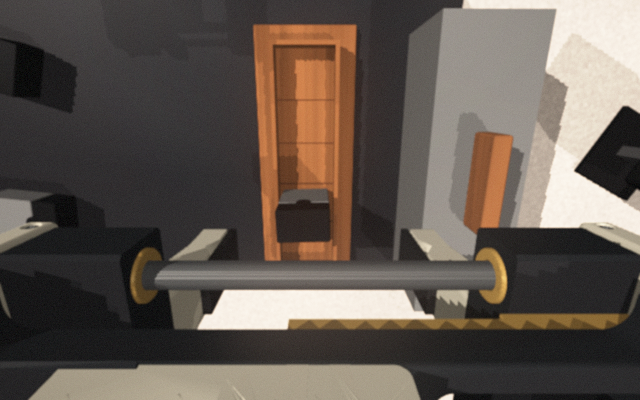

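View pics/sc2.png

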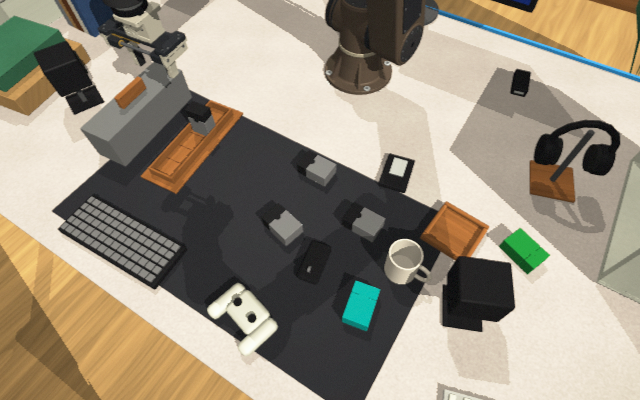

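Run:
```python
from h import *
for nm,cam,T in [('top1','top',None),('wr2','wrist',np.load('pics/wr2T.npy'))]:
    d=np.load(f'pics/{nm}.npy'); c=viewer.calibration(cam)
    if T is None: c,T=campose('top')
    P=cloud(c,T,d)
    reg=(P[...,0]>.35)&(P[...,0]<.76)&(P[...,1]<-.17)&(P[...,1]>-.36)&(d>0)
    for lo,hi in [(.028,.042),(.09,.11),(.003,.012)]:
        m=(reg&(P[...,2]>lo)&(P[...,2]<hi)).astype(np.uint8)
        m=cv2.morphologyEx(m,cv2.MORPH_OPEN,np.ones((2,2)))
        Q=P[m>0]
        if len(Q)<30: continue
        r=cv2.minAreaRect((Q[:,:2]*1000).astype(np.float32)); print(nm,lo,len(Q),r,'zmed',np.median(Q[:,2]),'xr',np.percentile(Q[:,0],[1,99]),'yr',np.percentile(Q[:,1],[1,99]))
```

```text
top1 0.028 569 ((550.5250244140625, -271.7569580078125), (304.8808898925781, 99.61873626708984), 4.7038493156433105) zmed 0.03246644807188148 xr [0.3981 0.6997] yr [-0.3294 -0.2134]
top1 0.09 368 ((442.5151062011719, -77.97650146484375), (47.255672454833984, 545.8549194335938), 14.703821182250977) zmed 0.10222074468064013 xr [0.4739 0.5154] yr [-0.3403 -0.2373]
top1 0.003 3157 ((554.7693481445312, -89.32733154296875), (382.3030090332031, 557.7785034179688), 2.7652032375335693) zmed 0.0083133270327167 xr [0.3767 0.7203] yr [-0.3398 -0.1932]
wr2 0.028 2253 ((555.4456787109375, -265.9877624511719), (300.7702331542969, 86.12242889404297), 5.146022796630859) zmed 0.03424892081996883 xr [0.4208 0.7027] yr [-0.3178 -0.2125]
wr2 0.09 1932 ((529.8446655273438, -262.3458251953125), (195.8752899169922, 74.71385955810547), 6.138612270355225) zmed 0.10344644693289892 xr [0.4329 0.5189] yr [-0.3054 -0.2383]
wr2 0.003 16728 ((562.6593017578125, -264.9350280761719), (321.3661804199219, 128.8723602294922), 5.010830402374268) zmed 0.008599695864923262 xr [0.409  0.7219] yr [-0.3338 -0.1935]
```

>>> step_arm(
  targets=[
    [[-0.02,0,0],[0,0,8.4],1],
    [[0,0,0],[0,0,8.4],1],
    [[0,0,0],[0,0,8.4],1],
    [[0,0,0],[0,0,8.4],1],
    [[0,0,0],[0,0,8.4],1],
    [[0,0,0],[0,0,8.4],1],
    [[0,0,0],[0,0,8.4],1],
    [[0,0,0],[0,0,8.4],1],
  ],
)

```text
t: 10.8
eef_pos: [0.5539, -0.262, 0.2792]
ee_rot: [3.141, -0.001, -2.667]
force: [-0.5, -0.3, 0.2]
width: 0.0877
```

>>> step_arm(
  targets=[
    [[0,0,0],[0,0,8.4],1],
    [[0,0,0],[0,0,8.4],1],
    [[0,0,0],[0,0,8.4],1],
    [[0,0,0],[0,0,8.4],1],
    [[0,0,0],[0,0,7.2],1],
    [[0,0,0],[0,0,0],1],
    [[0,0,0],[0,0,0],1],
    [[0,0,0],[0,0,0],1],
  ],
)

```text
t: 11.6
eef_pos: [0.5539, -0.2611, 0.2794]
ee_rot: [-3.142, -0.0, 2.914]
force: [0.1, -0.7, -0.4]
width: 0.0877
```

```bash
cat >> h.py <<'E'
CASE=(np.array([.5545,-.266]),5.0)
def pick_pose(cx,cy,ang,h=75.,gz=.026,t=50):
    """box centre (m), ang = deg direction of box bottom dir(-top); returns TCP,R,grasp"""
    b=np.array([np.cos(np.radians(ang)),np.sin(np.radians(ang)),0])
    yaw=np.degrees(np.arctan2(b[0],-b[1]))
    rot=down(yaw,-t); g=np.array([cx,cy,0])-b*(h-47.5)/1000+[0,0,gz]
    return g+.019*rot.apply([0,0,1]),rot,g,yaw
E
python3 - <<'E'
from h import *
s=st()
p,r,g,y=pick_pose(.6467,.1317,77); print(p,g,y,r.as_euler('xyz',degrees=True))
up=p+[0,0,.16]
plan(up,down(y),9)
E
```

```text
t 11.6 pos [ 0.5539 -0.2611  0.2794] rot [-180.     -0.02  166.98] F [ 0.12 -0.68 -0.37] w 0.0877 q [-0.122  0.228 -0.05   0.    -1.293 -0.105]
[0.6438 0.1191 0.0138] [0.6405 0.1049 0.026 ] 167.00000000000003 [130.   0. 167.]
[[np.float64(-0.0002), np.float64(0.0434), np.float64(0.0117)], [np.float64(-0.0), np.float64(-0.0), np.float64(-0.0)]]
[[np.float64(-0.0002), np.float64(0.0434), np.float64(0.0117)], [np.float64(-0.0), np.float64(-0.0), np.float64(-0.0)]]
[[np.float64(-0.0002), np.float64(0.0434), np.float64(0.0117)], [np.float64(-0.0), np.float64(-0.0), np.float64(-0.0)]]
[[np.float64(-0.0002), np.float64(0.0434), np.float64(0.0117)], [np.float64(-0.0), np.float64(-0.0), np.float64(-0.0)]]
[[np.float64(-0.0002), np.float64(0.0434), np.float64(0.0117)], [np.float64(-0.0), np.float64(-0.0), np.float64(-0.0)]]
[[np.float64(-0.0002), np.float64(0.0434), np.float64(0.0117)], [np.float64(-0.0), np.float64(-0.0), np.float64(-0.0)]]
[[np.float64(-0.0002), np.float64(0.0434), np.float64(0.0117)], [np.float64(-0.0), np.float64(-0.0), np.float64(-0.0)]]
[[np.float64(-0.0002), np.float64(0.0434), np.float64(0.0117)], [np.float64(-0.0), np.float64(-0.0), np.float64(-0.0)]]
[[np.float64(-0.0002), np.float64(0.0434), np.float64(0.0117)], [np.float64(-0.0), np.float64(-0.0), np.float64(-0.0)]]
```

>>> step_arm(
  targets=[
    [[0,0.0488,0.013],[0,0,0],1],
    [[0,0.0488,0.013],[0,0,0],1],
    [[0,0.0488,0.013],[0,0,0],1],
    [[0,0.0488,0.013],[0,0,0],1],
    [[0,0.0488,0.013],[0,0,0],1],
    [[0,0.0488,0.013],[0,0,0],1],
    [[0,0.0488,0.013],[0,0,0],1],
    [[0,0.0488,0.013],[0,0,0],1],
  ],
)

```text
t: 12.4
eef_pos: [0.6422, 0.1178, 0.1763]
ee_rot: [3.141, 0.0, 2.915]
force: [1.4, -0.6, 0.5]
width: 0.0879
```

>>> step_arm(
  targets=[
    [[0,0,0],[-8.4,0,0],1],
    [[0,0,0],[-8.4,0,0],1],
    [[0,0,0],[-8.4,0,0],1],
    [[0,0,0],[-8.4,0,0],1],
    [[0,0,0],[-8.4,0,0],1],
    [[0,0,0],[-8,0,0],1],
    [[0,0,0],[0,0,0],1],
    [[0,0,0],[0,0,0],1],
  ],
)

```text
t: 13.2
eef_pos: [0.6423, 0.1137, 0.1755]
ee_rot: [2.272, -0.001, 2.91]
force: [0.2, -0.6, -0.0]
width: 0.0872
```

Run:
```python
from h import *
s=st()
p,r,g,y=pick_pose(.6467,.1317,77)
plan(p,r,8)
im,d=viewer.grab_frame('scene'); save('sc3',im)
im,d=viewer.grab_frame('wrist'); save('wr3',im)
```

```text
t 13.2 pos [0.6423 0.1137 0.1755] rot [130.15  -0.05 166.72] F [ 0.18 -0.6  -0.04] w 0.0872 q [-0.096  0.397 -0.032 -0.948 -1.201  0.258]
[[np.float64(-0.0), np.float64(-0.015), np.float64(0.0136)], [np.float64(-0.02), np.float64(0.02), np.float64(-0.03)]]
[[np.float64(-0.0), np.float64(-0.015), np.float64(0.0136)], [np.float64(-0.02), np.float64(0.02), np.float64(-0.03)]]
[[np.float64(-0.0), np.float64(-0.015), np.float64(0.0136)], [np.float64(-0.02), np.float64(0.02), np.float64(-0.03)]]
[[np.float64(-0.0), np.float64(-0.015), np.float64(0.0136)], [np.float64(-0.02), np.float64(0.02), np.float64(-0.03)]]
[[np.float64(-0.0), np.float64(-0.015), np.float64(0.0136)], [np.float64(-0.02), np.float64(0.02), np.float64(-0.03)]]
[[np.float64(-0.0), np.float64(-0.015), np.float64(0.0135)], [np.float64(-0.02), np.float64(0.02), np.float64(-0.03)]]
[[np.float64(-0.0), np.float64(-0.015), np.float64(0.0135)], [np.float64(-0.02), np.float64(0.02), np.float64(-0.03)]]
[[np.float64(-0.0), np.float64(-0.015), np.float64(0.0135)], [np.float64(-0.02), np.float64(0.02), np.float64(-0.03)]]
```

View pics/sc3.png

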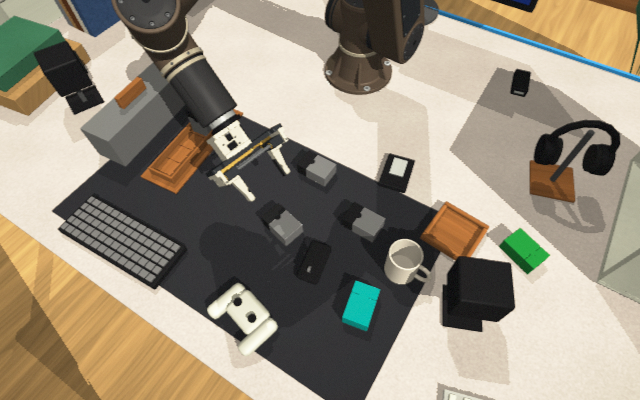

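View pics/wr3.png

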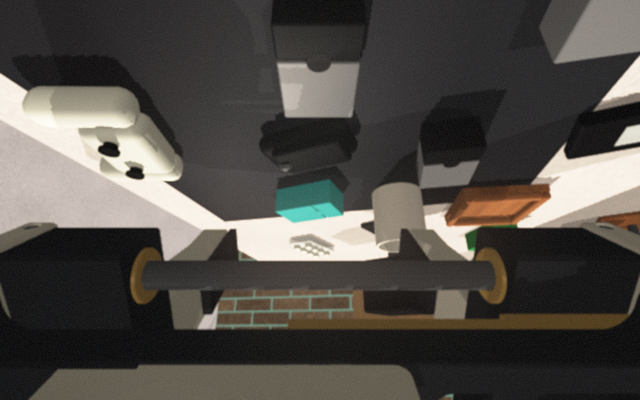

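>>> step_arm(
  targets=[
    [[0,-0.015,0.0136],[0,0,0],1],
    [[0,-0.015,0.0136],[0,0,0],1],
    [[0,-0.015,0.0136],[0,0,0],1],
    [[0,-0.015,0.0136],[0,0,0],1],
    [[0,-0.015,0.0136],[0,0,0],1],
    [[0,-0.015,0.0136],[0,0,0],1],
    [[0,-0.015,0.0136],[0,0,0],1],
    [[0,0,0],[0,0,0],1],
  ],
)

```text
t: 14.1
eef_pos: [0.6417, 0.1234, 0.0332]
ee_rot: [2.271, -0.003, 2.916]
force: [0.2, -0.3, 0.3]
width: 0.0879
```

Run:
```python
from h import *
s=st()
p,r,g,y=pick_pose(.6467,.1317,77)
plan(p,r,1)
im,d=viewer.grab_frame('scene'); save('sc4',im[60:260,120:440].repeat(2,0).repeat(2,1))
im,d=viewer.grab_frame('wrist'); save('wr4',im)
```

```text
t 14.1 pos [0.6417 0.1234 0.0332] rot [130.1   -0.15 167.09] F [ 0.21 -0.32  0.33] w 0.0879 q [-0.106  0.593 -0.09  -1.043 -1.075  0.5  ]
[[np.float64(-0.003), np.float64(-0.0172), np.float64(0.0096)], [np.float64(-0.1), np.float64(-0.16), np.float64(-0.06)]]
```

View pics/sc4.png

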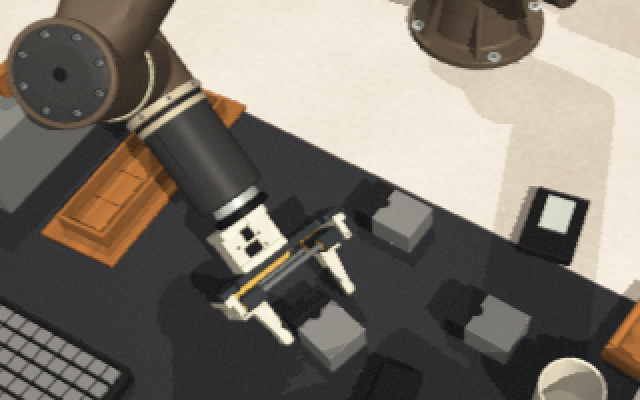

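View pics/wr4.png

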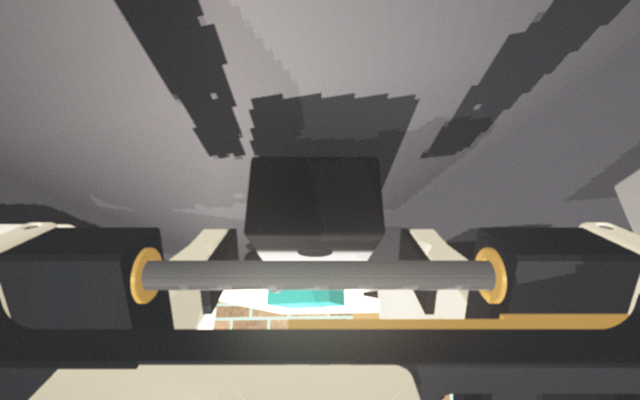

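>>> step_arm(
  targets=[
    [[-0.002,-0.009,0.005],[0,0,0],1],
    [[0,-0.008,0.0045],[0,0,0],1],
    [[0,0,0],[0,0,0],1],
    [[0,0,0],[0,0,0],0.5],
    [[0,0,0],[0,0,0],0],
    [[0,0,0],[0,0,0],-1],
    [[0,0,0],[0,0,0],-1],
    [[0,0,0],[0,0,0],-1],
  ],
  grip_force=40,
)

```text
t: 15.0
eef_pos: [0.6442, 0.1171, 0.0162]
ee_rot: [2.269, 0.0, 2.912]
force: [0.6, -0.3, 2.1]
width: 0.0619
```

Run:
```python
from h import *
s=st()
```

```text
t 15.0 pos [0.6442 0.1171 0.0162] rot [129.99   0.01 166.87] F [ 0.62 -0.28  2.09] w 0.0619 q [-0.12   0.622 -0.087 -1.054 -1.067  0.534]
```

>>> step_arm(
  targets=[
    [[0,0.006,-0.005],[0,0,0],-1],
    [[0,0.0153,-0.0129],[0,0,0],-1],
    [[0,0.023,-0.0193],[0,0,0],-1],
    [[0,0.023,-0.0193],[0,0,0],-1],
    [[0,0.023,-0.0193],[0,0,0],-1],
    [[0,0.023,-0.0193],[0,0,0],-1],
    [[0,0.023,-0.0193],[0,0,0],-1],
    [[0,0.0153,-0.0129],[0,0,0],-1],
  ],
)

```text
t: 15.8
eef_pos: [0.6444, 0.1169, 0.2168]
ee_rot: [2.269, 0.003, 2.912]
force: [1.5, 0.4, -2.3]
width: 0.0619
```

>>> step_arm(
  targets=[
    [[0,0,0],[0,0,0],-1],
    [[0,0,0],[8.4,0,0],-1],
    [[0,0,0],[8.4,0,0],-1],
    [[0,0,0],[8.4,0,0],-1],
    [[0,0,0],[8.4,0,0],-1],
    [[0,0,0],[8.4,0,0],-1],
    [[0,0,0],[8,0,0],-1],
    [[0,0,0],[0,0,0],-1],
  ],
)

```text
t: 16.6
eef_pos: [0.6433, 0.1202, 0.2115]
ee_rot: [-3.135, -0.002, 2.918]
force: [-0.6, 1.3, -2.2]
width: 0.062
```

Run:
```python
from h import *
s=st()
im,d=viewer.grab_frame('wrist'); save('wr5',im)
im,d=viewer.grab_frame('scene'); save('sc5',im)
```

```text
t 16.6 pos [0.6433 0.1202 0.2115] rot [-179.62   -0.13  167.17] F [-0.63  1.29 -2.21] w 0.062 q [ 0.484  0.337 -0.056  0.004 -1.184 -0.71 ]
```

View pics/wr5.png

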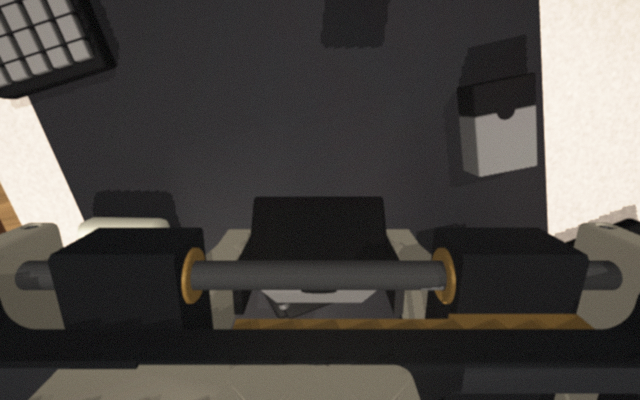

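View pics/sc5.png

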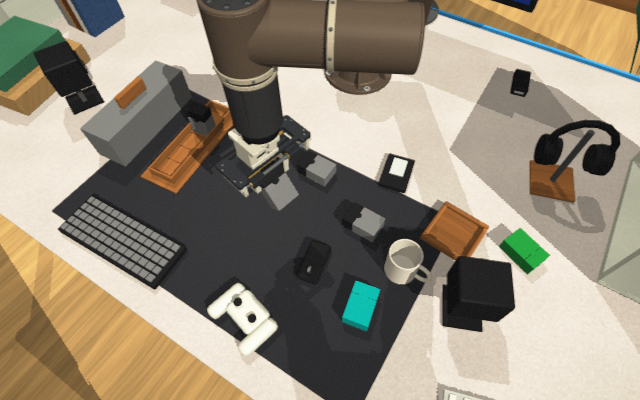

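```bash
cat >> h.py <<'E'
def place_pose(k,h,o,clear=.002,t=None,yoff=0,xoff=0):
    t=40 if t is None else t
    c,a=CASE; ux=np.array([np.cos(np.radians(a)),np.sin(np.radians(a)),0]); uy=np.array([-ux[1],ux[0],0])
    rot=down(a-90,t)
    g=np.array([c[0],c[1],0])+ux*((k-2)*.056+xoff-o)+uy*yoff+[0,0,.008+h+clear]
    return g+.019*rot.apply([0,0,1]),rot,g
E
python3 - <<'E'
from h import *
p,r,g=place_pose(4,.077,.0084); print(p,g)
s=arm.get_state()
plan([p[0],p[1],.23],down(-85),1,(s['eef_pos'],down(-85)))
E
```

```text
[ 0.6699 -0.2559  0.0724] [ 0.6577 -0.257   0.087 ]
[[np.float64(0.3752), np.float64(0.0059), np.float64(-0.0182)], [np.float64(0.0), np.float64(0.0), np.float64(0.0)]]
```

>>> step_arm(
  targets=[
    [[0,0,0],[0,0,-8.4],-1],
    [[0,0,0],[0,0,-8.4],-1],
    [[0,0,0],[0,0,-8.4],-1],
    [[0,0,0],[0,0,-8.4],-1],
    [[0,0,0],[0,0,-8.4],-1],
    [[0,0,0],[0,0,-8.4],-1],
    [[0,0,0],[0,0,-8.4],-1],
    [[0,0,0],[0,0,-8.4],-1],
  ],
)

```text
t: 17.5
eef_pos: [0.6438, 0.1156, 0.2135]
ee_rot: [3.14, 0.001, -2.194]
force: [-0.3, -0.8, -2.0]
width: 0.0616
```

>>> step_arm(
  targets=[
    [[0,0,0],[0,0,-8.4],-1],
    [[0,0,0],[0,0,-8.4],-1],
    [[0,0,0],[0,0,-8.4],-1],
    [[0,0,0],[0,0,-8.4],-1],
    [[0,0,0],[0,0,-7],-1],
    [[0,0,0],[0,0,0],-1],
    [[0,0,0],[0,0,0],-1],
    [[0,0,0],[0,0,0],-1],
  ],
)

```text
t: 18.3
eef_pos: [0.6441, 0.1165, 0.2137]
ee_rot: [3.142, 0.001, -1.493]
force: [0.7, -0.3, -1.1]
width: 0.0617
```

Run:
```python
from h import *
s=st()
p,r,g=place_pose(4,.077,.0084)
plan([p[0],p[1],.235],down(-85),1)
```

```text
t 18.3 pos [0.6441 0.1165 0.2137] rot [180.     0.04 -85.56] F [ 0.73 -0.26 -1.08] w 0.0617 q [ 0.476  0.333 -0.055 -0.001 -1.182  1.173]
[[np.float64(0.3732), np.float64(0.0032), np.float64(-0.0215)], [np.float64(0.0), np.float64(0.04), np.float64(-0.56)]]
```

>>> step_arm(
  targets=[
    [[0.0466,0.0004,-0.0027],[0,0,-0.5],-1],
    [[0.0466,0.0004,-0.0027],[0,0,0],-1],
    [[0.0466,0.0004,-0.0027],[0,0,0],-1],
    [[0.0466,0.0004,-0.0027],[0,0,0],-1],
    [[0.0466,0.0004,-0.0027],[0,0,0],-1],
    [[0.0466,0.0004,-0.0027],[0,0,0],-1],
    [[0.0466,0.0004,-0.0027],[0,0,0],-1],
    [[0.0466,0.0004,-0.0027],[0,0,0],-1],
  ],
)

```text
t: 19.1
eef_pos: [0.674, -0.2565, 0.2355]
ee_rot: [-3.141, 0.0, -1.483]
force: [1.2, 0.6, -1.5]
width: 0.0618
```

>>> step_arm(
  targets=[
    [[0,0,0],[8,0,0],-1],
    [[0,0,0],[8,0,0],-1],
    [[0,0,0],[8,0,0],-1],
    [[0,0,0],[8,0,0],-1],
    [[0,0,0],[8,0,0],-1],
    [[0,0,0],[0,0,0],-1],
    [[0,0,0],[0,0,0],-1],
    [[0,0,0],[0,0,0],-1],
  ],
)

```text
t: 19.9
eef_pos: [0.6747, -0.255, 0.2361]
ee_rot: [-2.444, -0.0, -1.481]
force: [0.2, 0.3, -1.8]
width: 0.0617
```

Run:
```python
from h import *
s=st()
p,r,g=place_pose(4,.077,.0084)
plan(p,r,1)
im,d=viewer.grab_frame('scene'); save('sc6',im[:260,:416].repeat(2,0).repeat(2,1)[:520,:800])
im,d=viewer.grab_frame('top'); save('top6',im); np.save('pics/top6.npy',d)
```

```text
t 19.9 pos [ 0.6747 -0.255   0.2361] rot [-140.04   -0.02  -84.85] F [ 0.21  0.32 -1.76] w 0.0617 q [-0.221  0.16  -0.276 -0.422 -0.499  2.188]
[[np.float64(0.0004), np.float64(0.1088), np.float64(0.1223)], [np.float64(0.04), np.float64(0.08), np.float64(0.13)]]
```

View pics/sc6.png

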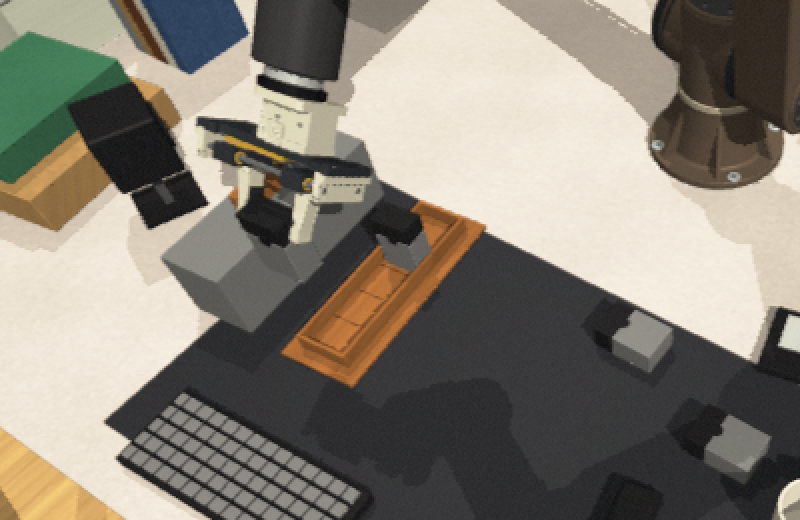

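View pics/top6.png

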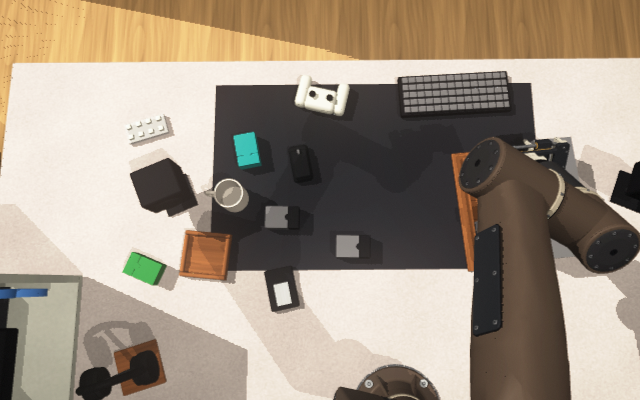

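>>> step_arm(
  targets=[
    [[0,0.0165,0.0186],[0,0,0],-1],
    [[0,0.0165,0.0186],[0,0,0],-1],
    [[0,0.0165,0.0186],[0,0,0],-1],
    [[0,0.0165,0.0186],[0,0,0],-1],
    [[0,0.0165,0.0186],[0,0,0],-1],
    [[0,0.01,0.011],[0,0,0],-1],
    [[0,0,0],[0,0,0],-1],
    [[0,0,0],[0,0,0],-1],
  ],
)

```text
t: 20.8
eef_pos: [0.6707, -0.2551, 0.0962]
ee_rot: [-2.444, -0.0, -1.48]
force: [-0.0, -0.5, -2.3]
width: 0.0619
```

Run:
```python
from h import *
s=st()
p,r,g=place_pose(4,.077,.0084)
plan(p,r,1)
im,d=viewer.grab_frame('scene'); save('sc7',cv2.resize(im[60:210,60:260],None,fx=4,fy=4,interpolation=cv2.INTER_CUBIC))
im,d=viewer.grab_frame('wrist'); save('wr7',im)
```

```text
t 20.8 pos [ 0.6707 -0.2551  0.0962] rot [-140.04   -0.    -84.82] F [-0.05 -0.47 -2.26] w 0.0619 q [-0.294  0.333 -0.306 -0.748 -0.362  2.587]
[[np.float64(0.0007), np.float64(0.016), np.float64(0.0176)], [np.float64(0.04), np.float64(0.11), np.float64(0.14)]]
```

View pics/sc7.png

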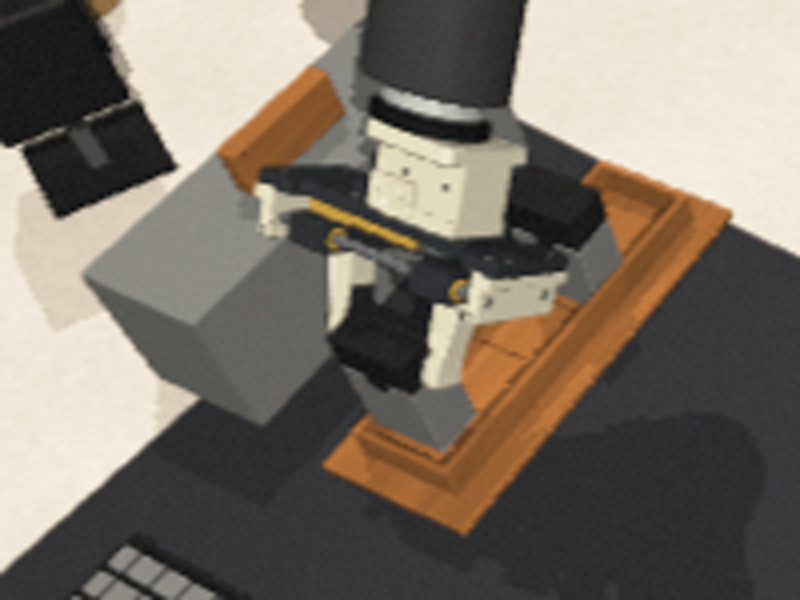

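View pics/wr7.png

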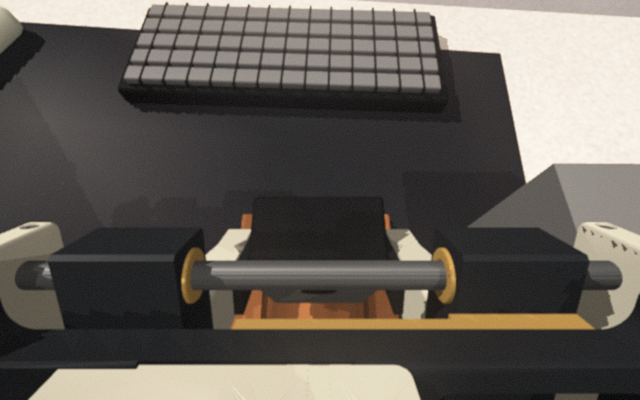

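>>> step_arm(
  targets=[
    [[0.0005,0.006,0.0065],[0,0,0],-1],
    [[0,0.005,0.0055],[0,0,0],-1],
    [[0,0.0035,0.004],[0,0,0],-1],
    [[0,0.001,0.001],[0,0,0],-1],
    [[0,0,0],[0,0,0],-1],
    [[0,0,0],[0,0,0],-1],
    [[0,0,0],[0,0,0],-1],
    [[0,0,0],[0,0,0],-1],
  ],
)

```text
t: 21.7
eef_pos: [0.6694, -0.2555, 0.0736]
ee_rot: [-2.443, -0.0, -1.481]
force: [-0.1, 0.0, -2.2]
width: 0.0618
```

Run:
```python
from h import *
s=st()
```

```text
t 21.7 pos [ 0.6694 -0.2555  0.0736] rot [-139.98   -0.01  -84.84] F [-0.14  0.05 -2.21] w 0.0618 q [-0.317  0.366 -0.301 -0.823 -0.354  2.681]
```

Lower a few more mm until contact, then release.

>>> step_arm(
  targets=[
    [[0,0.001,0.0011],[0,0,0],-1],
    [[0,0.001,0.0011],[0,0,0],-1],
    [[0,0,0],[0,0,0],-1],
    [[0,0,0],[0,0,0],-1],
    [[0,0,0],[0,0,0],-1],
    [[0,0,0],[0,0,0],-1],
    [[0,0,0],[0,0,0],-1],
    [[0,0,0],[0,0,0],-1],
  ],
)

```text
t: 22.5
eef_pos: [0.67, -0.2558, 0.0722]
ee_rot: [-2.441, -0.001, -1.481]
force: [-4.1, 1.2, 7.6]
width: 0.0616
```

Run:
```python
from h import *
s=st()
```

```text
t 22.5 pos [ 0.67   -0.2558  0.0722] rot [-139.85   -0.05  -84.84] F [-4.08  1.17  7.61] w 0.0616 q [-0.32   0.369 -0.3   -0.833 -0.354  2.693]
```

>>> step_arm(
  targets=[
    [[0,0,0],[0,0,0],0.55],
    [[0,0,0],[0,0,0],0.8],
    [[0,0,0],[0,0,0],1],
    [[0,0,0],[0,0,0],1],
    [[0,0,-0.01],[0,0,0],1],
    [[0,0,-0.025],[0,0,0],1],
    [[0,0,-0.03],[0,0,0],1],
    [[0,0,-0.03],[0,0,0],1],
  ],
)

```text
t: 23.3
eef_pos: [0.6071, -0.2611, 0.1438]
ee_rot: [-2.444, 0.0, -1.481]
force: [0.2, 0.8, -0.3]
width: 0.0878
```

>>> step_arm(
  targets=[
    [[0,0,-0.03],[0,0,0],1],
    [[0,0,-0.04],[0,0,0],1],
    [[0,0,-0.04],[-8.3,0,0],1],
    [[0,0,-0.02],[-8.3,0,0],1],
    [[0,0,0],[-8.3,0,0],1],
    [[0,0,0],[-8.3,0,0],1],
    [[0,0,0],[-6.8,0,0],1],
    [[0,0,0],[0,0,0],1],
  ],
)

```text
t: 24.1
eef_pos: [0.5356, -0.2657, 0.2334]
ee_rot: [-3.105, 0.005, -1.473]
force: [-0.4, 0.3, -1.9]
width: 0.0877
```

Run:
```python
from h import *
s=st()
im,d=viewer.grab_frame('wrist'); save('wr8',im); c,T=campose('wrist',s); P=cloud(c,T,d)
reg=(P[...,0]>.38)&(P[...,0]<.76)&(P[...,1]<-.17)&(P[...,1]>-.36)&(d>0)&(P[...,2]>.09)&(P[...,2]<.115)
n,l,ss,ce=cv2.connectedComponentsWithStats(reg.astype(np.uint8))
for i in range(1,n):
    if ss[i,4]>200:
        Q=P[l==i]; print(ss[i,4],ce[i],cv2.minAreaRect((Q[:,:2]*1000).astype(np.float32)),np.median(Q[:,2]),np.percentile(Q[:,2],[3,97]))
im,d=viewer.grab_frame('scene'); save('sc8',cv2.resize(im[60:210,60:260],None,fx=4,fy=4,interpolation=cv2.INTER_CUBIC))
```

```text
t 24.1 pos [ 0.5356 -0.2657  0.2334] rot [-177.93    0.31  -84.38] F [-0.42  0.27 -1.88] w 0.0877 q [-0.143  0.211 -0.171 -0.015 -1.154  1.818]
3851 [323.4022  40.0602] ((666.8567504882812, -257.20086669921875), (40.484832763671875, 61.97456741333008), 5.533474922180176) 0.10350804094299876 [0.1006 0.105 ]
2636 [316.703 227.681] ((496.5736999511719, -267.7010498046875), (40.37327575683594, 61.91326904296875), 6.908135890960693) 0.10352047586354501 [0.0946 0.1048]
```

View pics/wr8.png

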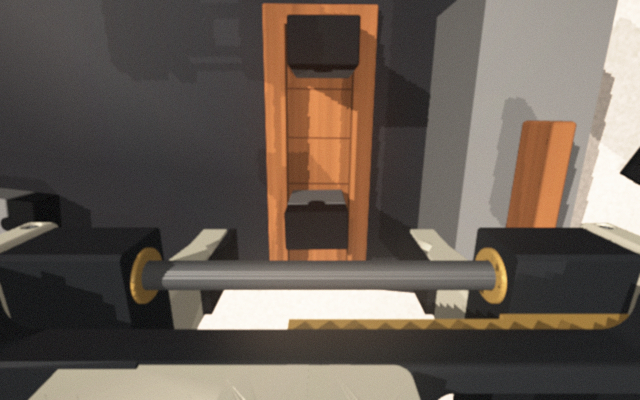

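View pics/sc8.png

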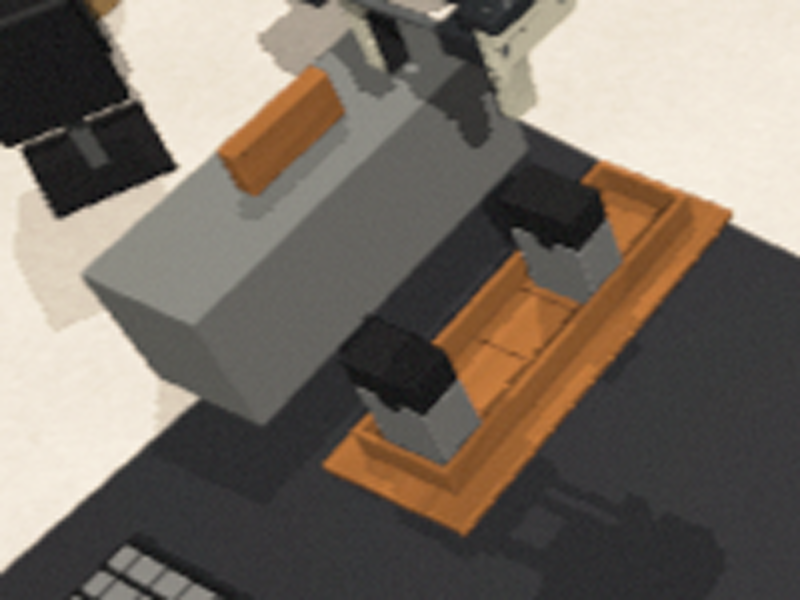

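>>> step_arm(
  targets=[
    [[0,0,-0.01],[0,0,8.4],1],
    [[0,0,0],[0,0,8.4],1],
    [[0,0,0],[0,0,8.4],1],
    [[0,0,0],[0,0,8.4],1],
    [[0,0,0],[0,0,8.4],1],
    [[0,0,0],[0,0,8.4],1],
    [[0,0,0],[0,0,8.4],1],
    [[0,0,0],[0,0,8.4],1],
  ],
)

```text
t: 25.0
eef_pos: [0.5324, -0.2664, 0.2449]
ee_rot: [-3.131, 0.043, -2.654]
force: [-0.5, 0.4, -0.2]
width: 0.0874
```

>>> step_arm(
  targets=[
    [[0,0,0],[0,0,8.4],1],
    [[0,0,0],[0,0,8.4],1],
    [[0,0,0],[0,0,8.4],1],
    [[0,0,0],[0,0,3.6],1],
    [[0,0,0],[0,0,0],1],
    [[0,0,0],[0,0,0],1],
    [[0,0,0],[0,0,0],1],
    [[0,0,0],[0,0,0],1],
  ],
)

```text
t: 25.8
eef_pos: [0.5334, -0.2661, 0.2443]
ee_rot: [3.131, 0.041, 3.134]
force: [-0.4, 0.6, -0.3]
width: 0.0878
```

Run:
```python
from h import *
s=st()
p,r,g,y=pick_pose(.4452,.110,89,h=77); print(p,g,y)
plan(p+[0,0,.16],down(y),1)
```

```text
t 25.8 pos [ 0.5334 -0.2661  0.2443] rot [179.39   2.35 179.56] F [-0.36  0.59 -0.26] w 0.0878 q [-0.146  0.199 -0.161 -0.018 -1.172  0.145]
[0.4449 0.0951 0.0138] [0.4447 0.0805 0.026 ] 179.0
[[np.float64(0.094), np.float64(0.3598), np.float64(0.0705)], [np.float64(0.62), np.float64(2.34), np.float64(0.57)]]
```

>>> step_arm(
  targets=[
    [[0,0,0],[0.6,2.3,0.6],1],
    [[0.0127,0.0495,0.009],[0,0,0],1],
    [[0.0127,0.0495,0.009],[0,0,0],1],
    [[0.0127,0.0495,0.009],[0,0,0],1],
    [[0.0127,0.0495,0.009],[0,0,0],1],
    [[0.0127,0.0495,0.009],[0,0,0],1],
    [[0.0127,0.0495,0.009],[0,0,0],1],
    [[0.0127,0.0495,0.009],[0,0,0],1],
  ],
)

```text
t: 26.6
eef_pos: [0.4535, 0.0712, 0.1835]
ee_rot: [3.141, 0.001, 3.124]
force: [1.1, 1.3, 0.8]
width: 0.0878
```

>>> step_arm(
  targets=[
    [[0,0,0],[0,0,0],1],
    [[0,0,0],[-8.4,0,0],1],
    [[0,0,0],[-8.4,0,0],1],
    [[0,0,0],[-8.4,0,0],1],
    [[0,0,0],[-8.4,0,0],1],
    [[0,0,0],[-8.4,0,0],1],
    [[0,0,0],[-8,0,0],1],
    [[0,0,0],[0,0,0],1],
  ],
)

```text
t: 27.4
eef_pos: [0.4541, 0.0659, 0.1804]
ee_rot: [2.263, -0.006, 3.116]
force: [-0.5, -1.0, -0.7]
width: 0.0875
```

Run:
```python
from h import *
s=st()
p,r,g,y=pick_pose(.4452,.110,89,h=77)
plan(p,r,1)
im,d=viewer.grab_frame('scene'); save('sc9',im)
im,d=viewer.grab_frame('wrist'); save('wr9',im)
```

```text
t 27.4 pos [0.4541 0.0659 0.1804] rot [129.67  -0.34 178.51] F [-0.55 -1.02 -0.73] w 0.0875 q [-0.218  0.263 -0.256 -0.876 -1.384  0.515]
[[np.float64(0.009), np.float64(-0.1099), np.float64(0.1287)], [np.float64(0.33), np.float64(0.16), np.float64(-0.58)]]
```

View pics/sc9.png

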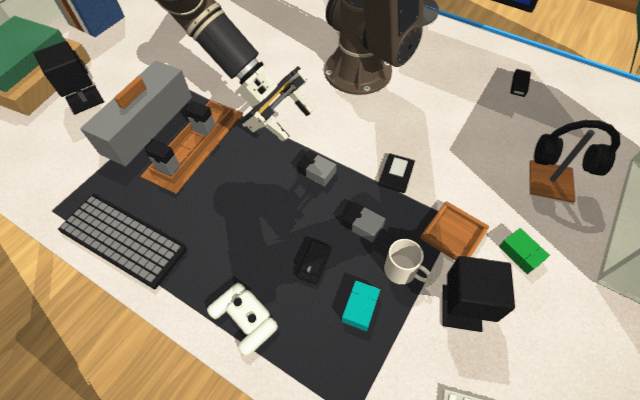

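View pics/wr9.png

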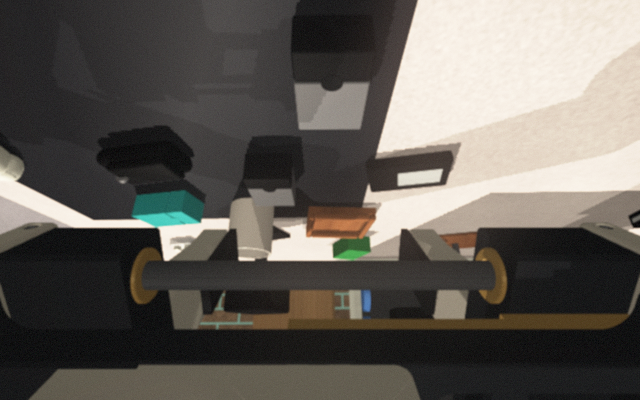

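>>> step_arm(
  targets=[
    [[0.0013,-0.0157,0.0184],[0.3,0.2,-0.6],1],
    [[0.0013,-0.0157,0.0184],[0,0,0],1],
    [[0.0013,-0.0157,0.0184],[0,0,0],1],
    [[0.0013,-0.0157,0.0184],[0,0,0],1],
    [[0.0013,-0.0157,0.0184],[0,0,0],1],
    [[0.0013,-0.0157,0.0184],[0,0,0],1],
    [[0,0,0],[0,0,0],1],
    [[0,0,0],[0,0,0],1],
  ],
)

```text
t: 28.3
eef_pos: [0.4476, 0.0936, 0.0412]
ee_rot: [2.275, 0.007, 3.135]
force: [1.5, -0.8, 0.4]
width: 0.0877
```

Run:
```python
from h import *
s=st()
p,r,g,y=pick_pose(.4452,.110,89,h=77)
plan(p,r,1)
im,d=viewer.grab_frame('wrist'); save('wr10',im)
```

```text
t 28.3 pos [0.4476 0.0936 0.0412] rot [130.36   0.4  179.63] F [ 1.46 -0.84  0.43] w 0.0877 q [-0.182  0.474 -0.356 -0.955 -1.169  0.773]
[[np.float64(0.0028), np.float64(-0.02), np.float64(0.0189)], [np.float64(-0.36), np.float64(-0.22), np.float64(0.72)]]
```

View pics/wr10.png

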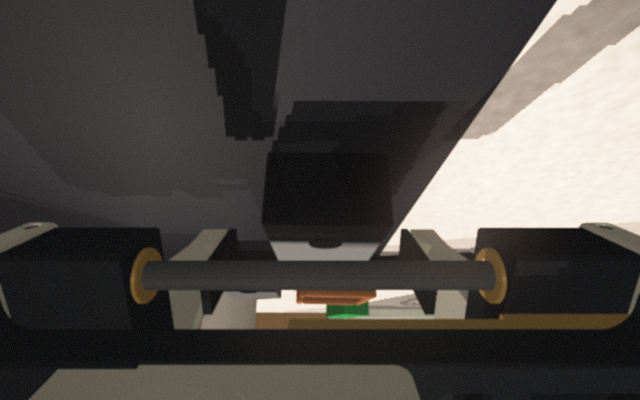

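>>> step_arm(
  targets=[
    [[0.003,-0.01,0.0095],[-0.4,-0.2,0.7],1],
    [[0,-0.01,0.0085],[0,0,0],1],
    [[0,0,0],[0,0,0],1],
    [[0,0,0],[0,0,0],0.5],
    [[0,0,0],[0,0,0],0],
    [[0,0,0],[0,0,0],-1],
    [[0,0,0],[0,0,0],-1],
    [[0,0,0],[0,0,0],-1],
  ],
  grip_force=40,
)

```text
t: 29.15
eef_pos: [0.4445, 0.0938, 0.0136]
ee_rot: [2.267, -0.001, 3.122]
force: [0.2, -1.6, 2.8]
width: 0.0622
```

Run:
```python
from h import *
s=st()
```

```text
t 29.15 pos [0.4445 0.0938 0.0136] rot [129.88  -0.04 178.86] F [ 0.15 -1.56  2.81] w 0.0622 q [-0.197  0.53  -0.367 -0.981 -1.141  0.828]
```

>>> step_arm(
  targets=[
    [[0,0.006,-0.005],[0,0,0],-1],
    [[0,0.0153,-0.0129],[0,0,0],-1],
    [[0,0.023,-0.0193],[0,0,0],-1],
    [[0,0.023,-0.0193],[0,0,0],-1],
    [[0,0.023,-0.0193],[0,0,0],-1],
    [[0,0.023,-0.0193],[0,0,0],-1],
    [[0,0.023,-0.0193],[0,0,0],-1],
    [[0,0.0153,-0.0129],[0,0,0],-1],
  ],
)

```text
t: 29.95
eef_pos: [0.4446, 0.0932, 0.2139]
ee_rot: [2.268, 0.002, 3.122]
force: [1.0, 0.4, -1.7]
width: 0.0617
```

>>> step_arm(
  targets=[
    [[0,0,0],[0,0,0],-1],
    [[0,0,0],[8.4,0,0],-1],
    [[0,0,0],[8.4,0,0],-1],
    [[0,0,0],[8.4,0,0],-1],
    [[0,0,0],[8.4,0,0],-1],
    [[0,0,0],[8.4,0,0],-1],
    [[0,0,0],[8,0,0],-1],
    [[0,0,0],[0,0,0],-1],
  ],
)

```text
t: 30.75
eef_pos: [0.4436, 0.0958, 0.2105]
ee_rot: [-3.138, -0.002, 3.128]
force: [0.2, -0.8, -3.2]
width: 0.062
```

>>> step_arm(
  targets=[
    [[0,0,0],[0,0,-8.4],-1],
    [[0,0,0],[0,0,-8.4],-1],
    [[0,0,0],[0,0,-8.4],-1],
    [[0,0,0],[0,0,-8.4],-1],
    [[0,0,0],[0,0,-8.4],-1],
    [[0,0,0],[0,0,-8.4],-1],
    [[0,0,0],[0,0,-8.4],-1],
    [[0,0,0],[0,0,-8.4],-1],
  ],
)

```text
t: 31.55
eef_pos: [0.4438, 0.0927, 0.2103]
ee_rot: [3.137, 0.001, -1.983]
force: [0.3, -0.4, -3.1]
width: 0.0619
```

>>> step_arm(
  targets=[
    [[0,0,0],[0,0,-8.4],-1],
    [[0,0,0],[0,0,-8.4],-1],
    [[0,0,0],[0,0,-8.4],-1],
    [[0,0,0],[0,0,-3.7],-1],
    [[0,0,0],[0,0,0],-1],
    [[0,0,0],[0,0,0],-1],
    [[0,0,0],[0,0,0],-1],
    [[0,0,0],[0,0,0],-1],
  ],
)

```text
t: 32.35
eef_pos: [0.4446, 0.0932, 0.2112]
ee_rot: [3.14, 0.002, -1.485]
force: [-0.9, -0.8, -1.2]
width: 0.0619
```

Run:
```python
from h import *
s=st()
p,r,g=place_pose(3,.0783,.0058); print(p,g)
plan([p[0],p[1],.235],down(-85),1)
im,d=viewer.grab_frame('scene'); save('sc11',im)
im,d=viewer.grab_frame('wrist'); save('wr11',im)
```

```text
t 32.35 pos [0.4446 0.0932 0.2112] rot [179.93   0.14 -85.11] F [-0.93 -0.78 -1.2 ] w 0.0619 q [ 0.64  -0.001 -0.473 -0.003 -1.099  1.017]
[ 0.6167 -0.2606  0.0737] [ 0.6045 -0.2616  0.0883]
[[np.float64(0.3671), np.float64(-0.1413), np.float64(-0.0249)], [np.float64(0.07), np.float64(0.14), np.float64(-0.11)]]
```

View pics/sc11.png

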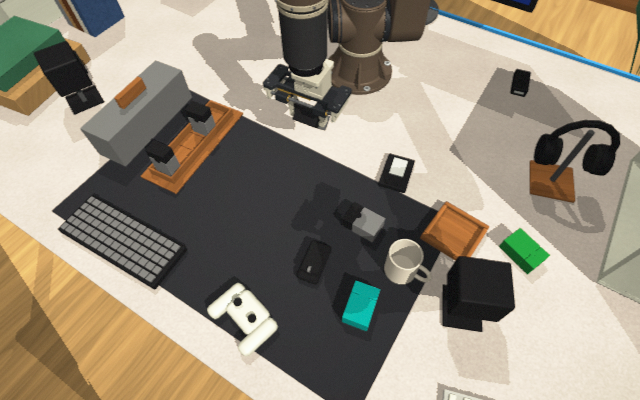

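View pics/wr11.png

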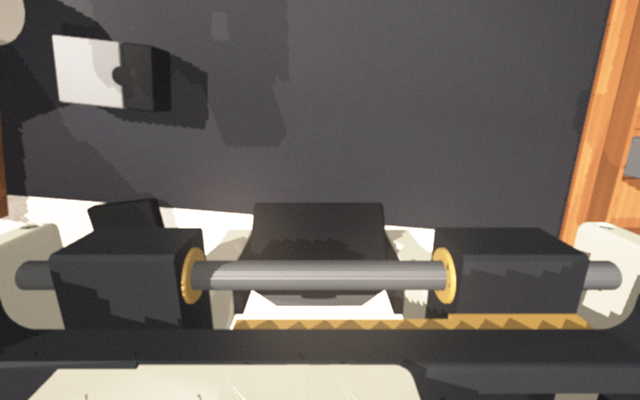

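>>> step_arm(
  targets=[
    [[0.0459,-0.0177,-0.0031],[0,0,0],-1],
    [[0.0459,-0.0177,-0.0031],[0,0,0],-1],
    [[0.0459,-0.0177,-0.0031],[0,0,0],-1],
    [[0.0459,-0.0177,-0.0031],[0,0,0],-1],
    [[0.0459,-0.0177,-0.0031],[0,0,0],-1],
    [[0.0459,-0.0177,-0.0031],[0,0,0],-1],
    [[0.0459,-0.0177,-0.0031],[0,0,0],-1],
    [[0.0459,-0.0177,-0.0031],[0,0,0],-1],
  ],
)

```text
t: 33.25
eef_pos: [0.6181, -0.2623, 0.2349]
ee_rot: [3.14, 0.002, -1.485]
force: [1.2, 1.6, -0.8]
width: 0.0617
```

>>> step_arm(
  targets=[
    [[0,0,0],[8,0,0],-1],
    [[0,0,0],[8,0,0],-1],
    [[0,0,0],[8,0,0],-1],
    [[0,0,0],[8,0,0],-1],
    [[0,0,0],[8,0,0],-1],
    [[0,0,0],[0,0,0],-1],
    [[0,0,0],[0,0,0],-1],
    [[0,0,0],[0,0,0],-1],
  ],
)

```text
t: 34.05
eef_pos: [0.618, -0.2608, 0.2357]
ee_rot: [-2.445, 0.001, -1.484]
force: [-0.2, 0.1, -2.5]
width: 0.0621
```

Run:
```python
from h import *
s=st()
p,r,g=place_pose(3,.0783,.0058)
plan(p,r,1)
im,d=viewer.grab_frame('scene'); save('sc12',cv2.resize(im[40:210,60:280],None,fx=3.5,fy=3.5,interpolation=cv2.INTER_CUBIC))
```

```text
t 34.05 pos [ 0.618  -0.2608  0.2357] rot [-140.1     0.08  -85.02] F [-0.24  0.1  -2.48] w 0.0621 q [-0.271  0.089 -0.342 -0.468 -0.524  2.262]
[[np.float64(-0.0001), np.float64(0.1049), np.float64(0.1234)], [np.float64(0.1), np.float64(0.05), np.float64(-0.07)]]
```

View pics/sc12.png

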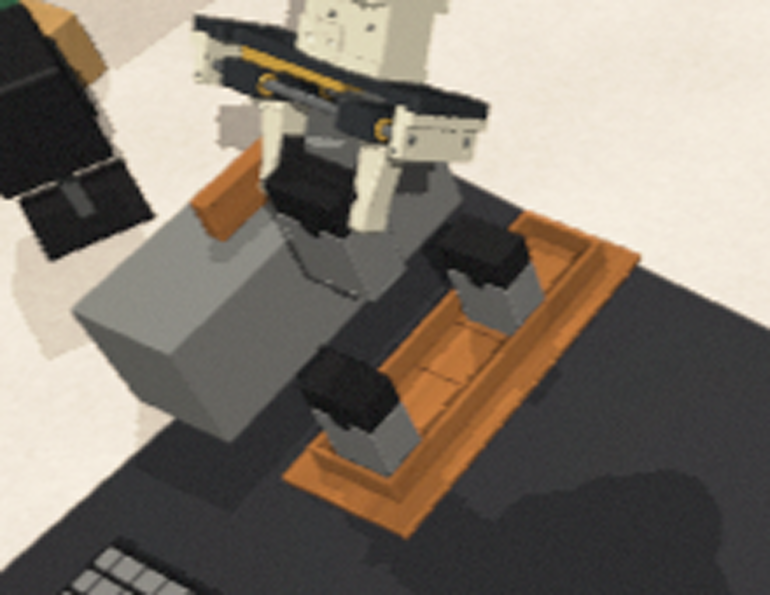

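>>> step_arm(
  targets=[
    [[0,0.0165,0.0194],[0,0,0],-1],
    [[0,0.0165,0.0194],[0,0,0],-1],
    [[0,0.0165,0.0194],[0,0,0],-1],
    [[0,0.0165,0.0194],[0,0,0],-1],
    [[0,0.0165,0.0194],[0,0,0],-1],
    [[0,0.01,0.0118],[0,0,0],-1],
    [[0,0,0],[0,0,0],-1],
    [[0,0,0],[0,0,0],-1],
  ],
)

```text
t: 34.9
eef_pos: [0.6171, -0.2603, 0.0923]
ee_rot: [-2.445, 0.002, -1.483]
force: [0.5, 0.3, -1.2]
width: 0.0618
```

Run:
```python
from h import *
s=st()
p,r,g=place_pose(3,.0783,.0058)
plan(p,r,1)
im,d=viewer.grab_frame('scene'); save('sc13',cv2.resize(im[40:210,60:280],None,fx=3.5,fy=3.5,interpolation=cv2.INTER_CUBIC))
im,d=viewer.grab_frame('wrist'); save('wr13',im)
```

```text
t 34.9 pos [ 0.6171 -0.2603  0.0923] rot [-140.1     0.12  -85.  ] F [ 0.53  0.29 -1.16] w 0.0618 q [-0.364  0.285 -0.369 -0.827 -0.392  2.713]
[[np.float64(0.0003), np.float64(0.0122), np.float64(0.014)], [np.float64(0.1), np.float64(0.09), np.float64(-0.07)]]
```

View pics/sc13.png

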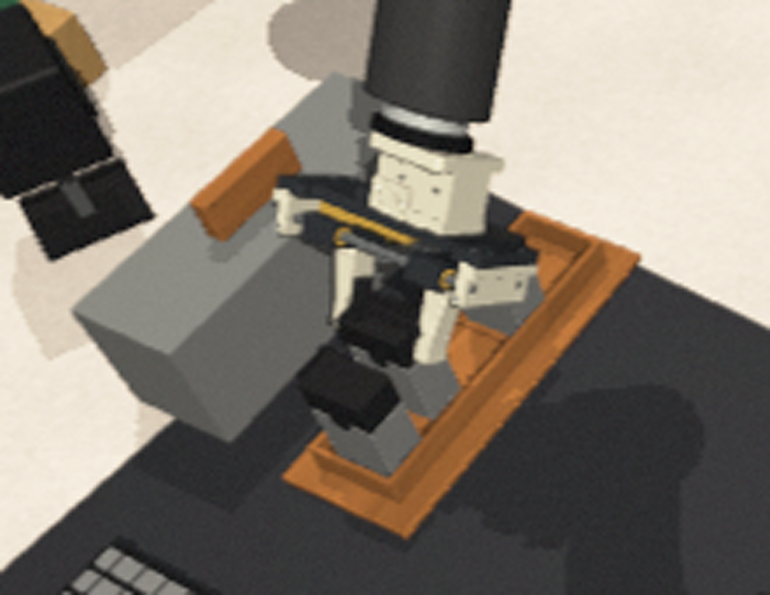

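View pics/wr13.png

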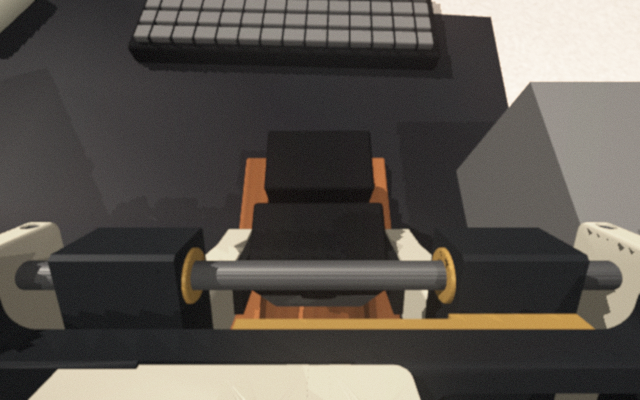

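>>> step_arm(
  targets=[
    [[0.0003,0.006,0.007],[0,0,0],-1],
    [[0,0.005,0.006],[0,0,0],-1],
    [[0,0.0015,0.0017],[0,0,0],-1],
    [[0,0.001,0.0012],[0,0,0],-1],
    [[0,0,0],[0,0,0],-1],
    [[0,0,0],[0,0,0],-1],
    [[0,0,0],[0,0,0],-1],
    [[0,0,0],[0,0,0],-1],
  ],
)

```text
t: 35.8
eef_pos: [0.6172, -0.2605, 0.0736]
ee_rot: [-2.442, 0.001, -1.484]
force: [-2.9, 1.4, 6.6]
width: 0.0615
```

Run:
```python
from h import *
s=st()
```

```text
t 35.8 pos [ 0.6172 -0.2605  0.0736] rot [-139.9     0.07  -85.01] F [-2.87  1.36  6.57] w 0.0615 q [-0.387  0.316 -0.363 -0.897 -0.387  2.803]
```

Contact felt; release and back out.

>>> step_arm(
  targets=[
    [[0,0,0],[0,0,0],0.55],
    [[0,0,0],[0,0,0],0.8],
    [[0,0,0],[0,0,0],1],
    [[0,0,0],[0,0,0],1],
    [[0,0,-0.01],[0,0,0],1],
    [[0,0,-0.025],[0,0,0],1],
    [[0,0,-0.03],[0,0,0],1],
    [[0,0,-0.03],[0,0,0],1],
  ],
)

```text
t: 36.6
eef_pos: [0.5544, -0.2659, 0.145]
ee_rot: [-2.445, 0.002, -1.484]
force: [1.0, -0.1, 0.8]
width: 0.0876
```

>>> step_arm(
  targets=[
    [[0,-0.02,-0.03],[0,0,0],1],
    [[0,-0.02,-0.03],[0,0,0],1],
    [[0,-0.01,-0.02],[-8,0,0],1],
    [[0,0,-0.01],[-8,0,0],1],
    [[0,0,0],[-8,0,0],1],
    [[0,0,0],[-8,0,0],1],
    [[0,0,0],[-8,0,0],1],
    [[0,0,0],[0,0,0],1],
  ],
)

```text
t: 37.4
eef_pos: [0.5398, -0.2661, 0.2387]
ee_rot: [-3.116, 0.006, -1.478]
force: [-0.3, 0.4, -1.6]
width: 0.0878
```

Run:
```python
from h import *
s=st()
im,d=viewer.grab_frame('wrist'); save('wr14',im); c,T=campose('wrist',s); P=cloud(c,T,d)
reg=(P[...,0]>.38)&(P[...,0]<.76)&(P[...,1]<-.17)&(P[...,1]>-.36)&(d>0)&(P[...,2]>.09)&(P[...,2]<.115)
n,l,ss,ce=cv2.connectedComponentsWithStats(reg.astype(np.uint8))
for i in range(1,n):
    if ss[i,4]>200:
        Q=P[l==i]; print(ss[i,4],ce[i],cv2.minAreaRect((Q[:,:2]*1000).astype(np.float32)),np.median(Q[:,2]),np.percentile(Q[:,2],[3,97]))
im,d=viewer.grab_frame('scene'); save('sc14',cv2.resize(im[40:210,60:280],None,fx=3.5,fy=3.5,interpolation=cv2.INTER_CUBIC))
```

```text
t 37.4 pos [ 0.5398 -0.2661  0.2387] rot [-178.55    0.36  -84.69] F [-0.26  0.38 -1.61] w 0.0878 q [-0.142  0.22  -0.148 -0.013 -1.179  1.81 ]
3699 [321.6696  44.249 ] ((666.737548828125, -257.1829528808594), (39.940757751464844, 62.027278900146484), 5.220150470733643) 0.10350922848216049 [0.1004 0.105 ]
3066 [320.9331 109.7025] ((612.1875, -261.833740234375), (39.55463409423828, 62.19142532348633), 5.271791458129883) 0.10355453823616681 [0.1021 0.1049]
2546 [316.1701 228.057 ] ((496.5632019042969, -267.7247009277344), (40.2652473449707, 61.96677780151367), 6.556931972503662) 0.10349951980843344 [0.0944 0.1048]
```

View pics/wr14.png

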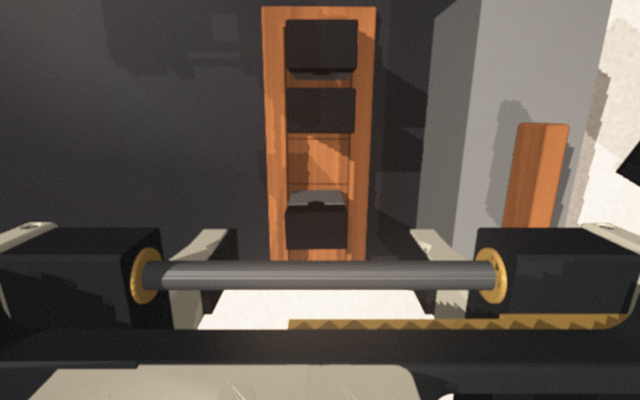

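View pics/sc14.png

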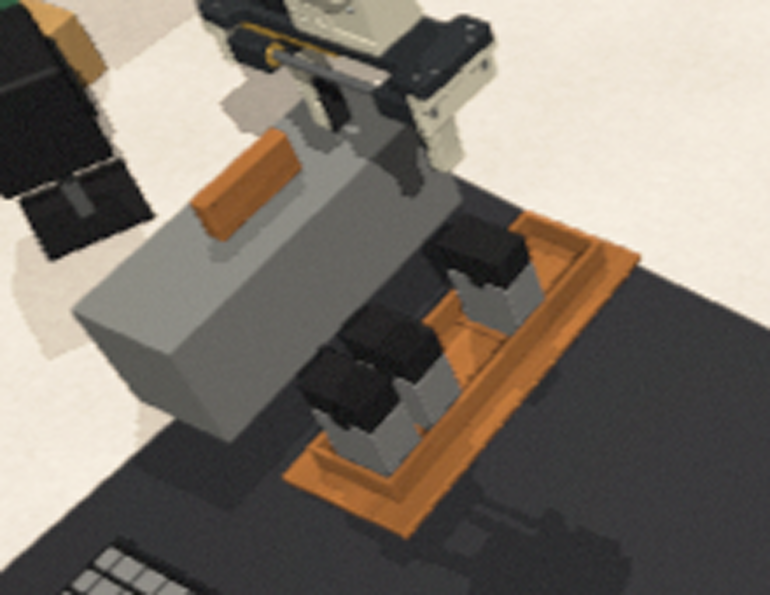

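>>> step_arm(
  targets=[
    [[0,0,0],[0,0,0],1],
    [[0,0,0],[0,0,8.4],1],
    [[0,0,0],[0,0,8.4],1],
    [[0,0,0],[0,0,8.4],1],
    [[0,0,0],[0,0,8.4],1],
    [[0,0,0],[0,0,8.4],1],
    [[0,0,0],[0,0,8.4],1],
    [[0,0,0],[0,0,8.4],1],
  ],
)

```text
t: 38.3
eef_pos: [0.537, -0.2668, 0.2409]
ee_rot: [-3.13, 0.033, -2.513]
force: [-0.5, -0.8, -0.3]
width: 0.0878
```

>>> step_arm(
  targets=[
    [[0,0,0],[0,0,8.4],1],
    [[0,0,0],[0,0,8.4],1],
    [[0,0,0],[0,0,8.4],1],
    [[0,0,0],[0,0,8.4],1],
    [[0,0,0],[0,0,3.6],1],
    [[0,0,0],[0,0,0],1],
    [[0,0,0],[0,0,0],1],
    [[0,0,0],[0,0,0],1],
  ],
)

```text
t: 39.1
eef_pos: [0.5376, -0.2665, 0.2403]
ee_rot: [3.131, 0.032, 3.129]
force: [-0.3, 0.7, 0.6]
width: 0.0876
```

Run:
```python
from h import *
s=st()
im,d=viewer.grab_frame('top'); save('top15',im); c,T=campose('top'); P=cloud(c,T,d)
m=((P[...,2]>.03)&(P[...,2]<.05)&(d>0)&(P[...,0]>.45)&(P[...,0]<.62)&(P[...,1]>.2)&(P[...,1]<.4)).astype(np.uint8)
Q=P[m>0]; print(cv2.minAreaRect((Q[:,:2]*1000).astype(np.float32)))
p,r,g,y=pick_pose(.5293,.3092,88.9,h=85,t=55); p[0]-=.004; print(p,g,y)
plan(p+[0,0,.16],down(y),1)
```

```text
t 39.1 pos [ 0.5376 -0.2665  0.2403] rot [179.4    1.85 179.28] F [-0.27  0.7   0.58] w 0.0876 q [-0.145  0.213 -0.153 -0.016 -1.174  0.138]
((529.5441284179688, 309.2197570800781), (94.440185546875, 63.40745162963867), 87.78502655029297)
[0.5249 0.2873 0.0151] [0.5286 0.2717 0.026 ] 178.9
[[np.float64(0.022), np.float64(0.5529), np.float64(0.0702)], [np.float64(0.6), np.float64(1.83), np.float64(0.37)]]
```

View pics/top15.png

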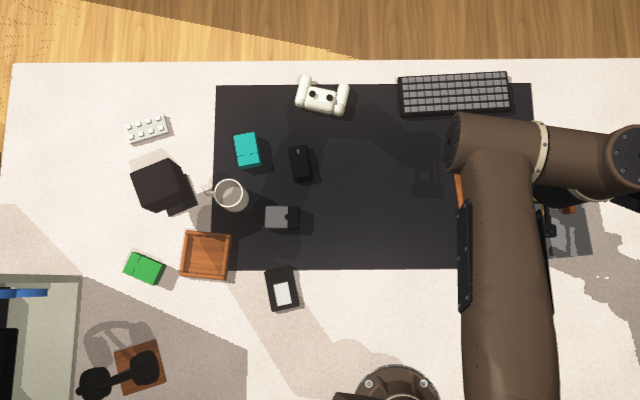

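>>> step_arm(
  targets=[
    [[0,0,0],[0.6,1.8,0.4],1],
    [[0.0019,0.0461,0.0054],[0,0,0],1],
    [[0.0019,0.0461,0.0054],[0,0,0],1],
    [[0.0019,0.0461,0.0054],[0,0,0],1],
    [[0.0019,0.0461,0.0054],[0,0,0],1],
    [[0.0019,0.0461,0.0054],[0,0,0],1],
    [[0.0019,0.0461,0.0054],[0,0,0],1],
    [[0.0019,0.0461,0.0054],[0,0,0],1],
  ],
)

```text
t: 39.95
eef_pos: [0.5312, 0.0585, 0.202]
ee_rot: [-3.141, -0.001, 3.122]
force: [1.8, 0.3, -0.3]
width: 0.0877
```

>>> step_arm(
  targets=[
    [[0.0019,0.0461,0.0054],[0,0,0],1],
    [[0.0019,0.0461,0.0054],[0,0,0],1],
    [[0.0019,0.0461,0.0054],[0,0,0],1],
    [[0.0019,0.0461,0.0054],[0,0,0],1],
    [[0.0019,0.0461,0.0054],[0,0,0],1],
    [[0,0,0],[0,0,0],1],
    [[0,0,0],[-8,0,0],1],
    [[0,0,0],[-8,0,0],1],
  ],
)

```text
t: 40.75
eef_pos: [0.5261, 0.2891, 0.1746]
ee_rot: [2.86, -0.0, 3.125]
force: [0.8, -0.8, -1.0]
width: 0.0873
```

>>> step_arm(
  targets=[
    [[0,0,0],[-8,0,0],1],
    [[0,0,0],[-8,0,0],1],
    [[0,0,0],[-8,0,0],1],
    [[0,0,0],[-8,0,0],1],
    [[0,0,0],[-7,0,0],1],
    [[0,0,0],[0,0,0],1],
    [[0,0,0],[0,0,0],1],
    [[0,0,0],[0,0,0],1],
  ],
)

```text
t: 41.55
eef_pos: [0.5267, 0.2877, 0.1756]
ee_rot: [2.184, 0.001, 3.123]
force: [-0.2, -0.7, 0.5]
width: 0.0877
```

Run:
```python
from h import *
s=st()
p,r,g,y=pick_pose(.5293,.3092,88.9,h=85,t=55); p[0]-=.004
plan(p,r,1)
im,d=viewer.grab_frame('wrist'); save('wr15',im)
im,d=viewer.grab_frame('scene'); save('sc15',im)
```

```text
t 41.55 pos [0.5267 0.2877 0.1756] rot [125.11   0.03 178.91] F [-0.18 -0.72  0.46] w 0.0877 q [ 0.135  0.327 -0.189 -1.074 -1.167  0.364]
[[np.float64(0.0019), np.float64(-0.1316), np.float64(0.0919)], [np.float64(-0.11), np.float64(0.01), np.float64(0.03)]]
```

View pics/sc15.png

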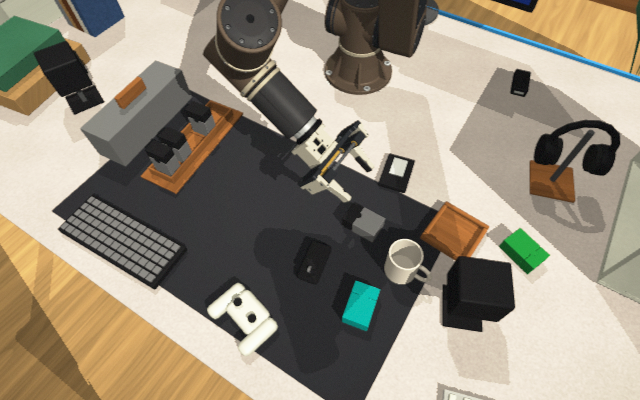

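View pics/wr15.png

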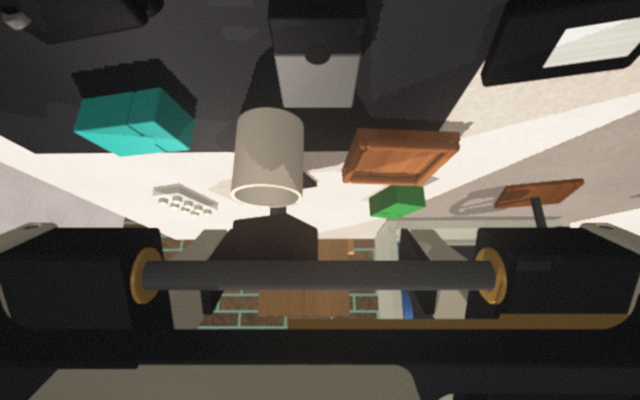

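>>> step_arm(
  targets=[
    [[0.0003,-0.0165,0.0115],[0,0,0],1],
    [[0.0003,-0.0165,0.0115],[0,0,0],1],
    [[0.0003,-0.0165,0.0115],[0,0,0],1],
    [[0.0003,-0.0165,0.0115],[0,0,0],1],
    [[0.0003,-0.0165,0.0115],[0,0,0],1],
    [[0.0003,-0.0165,0.0115],[0,0,0],1],
    [[0,-0.0165,0.0115],[0,0,0],1],
    [[0,0,0],[0,0,0],1],
  ],
)

```text
t: 42.45
eef_pos: [0.523, 0.2881, 0.0326]
ee_rot: [2.183, -0.003, 3.124]
force: [-1.0, 0.7, -0.1]
width: 0.0876
```

Run:
```python
from h import *
s=st()
p,r,g,y=pick_pose(.5293,.3092,88.9,h=85,t=55); p[0]-=.004
plan(p,r,1)
im,d=viewer.grab_frame('wrist'); save('wr16',im)
im,d=viewer.grab_frame('scene'); save('sc16',cv2.resize(im[100:270,240:460],None,fx=3.5,fy=3.5,interpolation=cv2.INTER_CUBIC))
```

```text
t 42.45 pos [0.523  0.2881 0.0326] rot [125.06  -0.2  178.97] F [-1.02  0.66 -0.07] w 0.0876 q [ 0.098  0.563 -0.243 -1.185 -1.071  0.667]
[[np.float64(-0.0019), np.float64(-0.0148), np.float64(0.0094)], [np.float64(-0.06), np.float64(-0.18), np.float64(-0.12)]]
```

View pics/sc16.png

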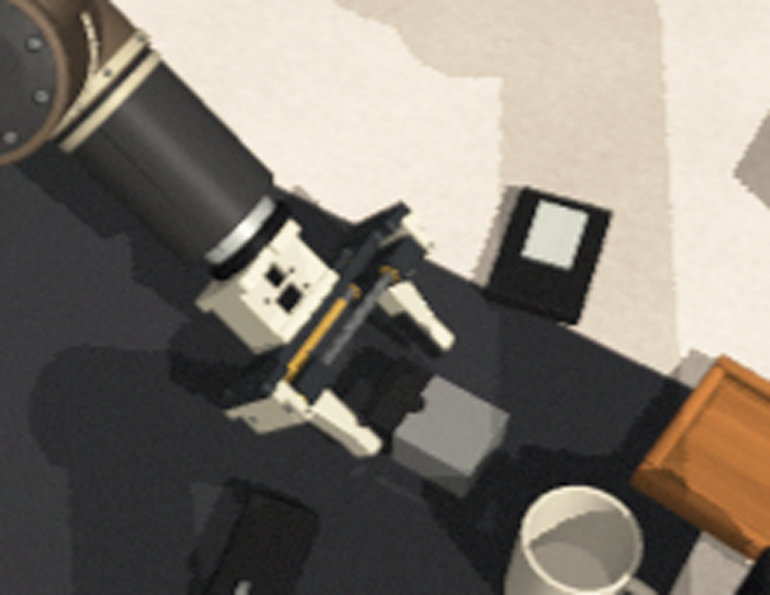

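View pics/wr16.png

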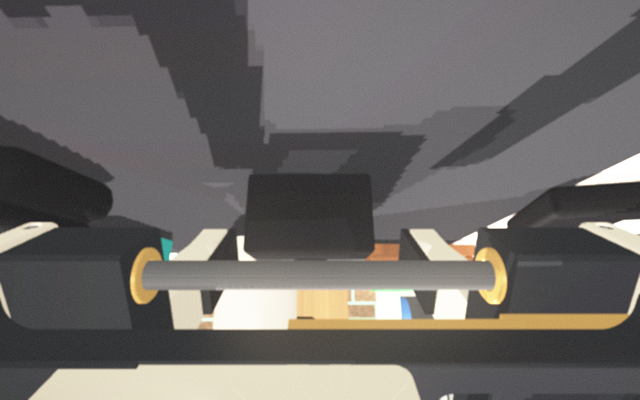

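>>> step_arm(
  targets=[
    [[-0.004,-0.008,0.005],[0,0,0],1],
    [[0,-0.007,0.0045],[0,0,0],1],
    [[0,0,0],[0,0,0],1],
    [[0,0,0],[0,0,0],0.5],
    [[0,0,0],[0,0,0],0],
    [[0,0,0],[0,0,0],-1],
    [[0,0,0],[0,0,0],-1],
    [[0,0,0],[0,0,0],-1],
  ],
  grip_force=45,
)

```text
t: 43.35
eef_pos: [0.5287, 0.286, 0.0169]
ee_rot: [2.181, -0.0, 3.121]
force: [-0.5, -0.3, 1.0]
width: 0.0617
```

Run:
```python
from h import *
s=st()
r=R.from_euler('xyz',s['ee_rot']); g=s['eef_pos']-.019*r.apply([0,0,1]); print(g)
```

```text
t 43.35 pos [0.5287 0.286  0.0169] rot [124.98  -0.   178.82] F [-0.46 -0.33  1.03] w 0.0617 q [ 0.089  0.596 -0.235 -1.197 -1.065  0.699]
[0.5284 0.2704 0.0278]
```

>>> step_arm(
  targets=[
    [[0,0.0066,-0.0046],[0,0,0],-1],
    [[0,0.0164,-0.0115],[0,0,0],-1],
    [[0,0.0246,-0.0172],[0,0,0],-1],
    [[0,0.0246,-0.0172],[0,0,0],-1],
    [[0,0.0246,-0.0172],[0,0,0],-1],
    [[0,0.0246,-0.0172],[0,0,0],-1],
    [[0,0.0246,-0.0172],[0,0,0],-1],
    [[0,0.0164,-0.0115],[0,0,0],-1],
  ],
)

```text
t: 44.15
eef_pos: [0.5289, 0.2861, 0.2178]
ee_rot: [2.181, 0.003, 3.121]
force: [0.7, -0.0, -2.3]
width: 0.062
```

>>> step_arm(
  targets=[
    [[0,0,0],[0,0,0],-1],
    [[0,0,0],[8,0,0],-1],
    [[0,0,0],[8,0,0],-1],
    [[0,0,0],[8,0,0],-1],
    [[0,0,0],[8,0,0],-1],
    [[0,0,0],[8,0,0],-1],
    [[0,0,0],[8,0,0],-1],
    [[0,0,0],[7,0,0],-1],
  ],
)

```text
t: 44.95
eef_pos: [0.5283, 0.2866, 0.2152]
ee_rot: [-3.136, 0.001, 3.122]
force: [0.6, -1.4, -2.0]
width: 0.0619
```

>>> step_arm(
  targets=[
    [[0,0,0],[0,0,0],-1],
    [[0,0,0],[0,0,-8.4],-1],
    [[0,0,0],[0,0,-8.4],-1],
    [[0,0,0],[0,0,-8.4],-1],
    [[0,0,0],[0,0,-8.4],-1],
    [[0,0,0],[0,0,-8.4],-1],
    [[0,0,0],[0,0,-8.4],-1],
    [[0,0,0],[0,0,-8.4],-1],
  ],
)

```text
t: 45.75
eef_pos: [0.5282, 0.2854, 0.2139]
ee_rot: [3.139, -0.0, -2.131]
force: [0.2, -0.2, -1.1]
width: 0.0622
```

>>> step_arm(
  targets=[
    [[0,0,0],[0,0,-8.4],-1],
    [[0,0,0],[0,0,-8.4],-1],
    [[0,0,0],[0,0,-8.4],-1],
    [[0,0,0],[0,0,-8.4],-1],
    [[0,0,0],[0,0,-3.8],-1],
    [[0,0,0],[0,0,0],-1],
    [[0,0,0],[0,0,0],-1],
    [[0,0,0],[0,0,0],-1],
  ],
)

```text
t: 46.55
eef_pos: [0.5286, 0.2858, 0.2145]
ee_rot: [3.141, 0.0, -1.485]
force: [0.9, -0.1, -1.2]
width: 0.0616
```

Run:
```python
from h import *
s=st()
p,r,g=place_pose(2,.0863,.0078,t=35); print(p,g)
plan([p[0],p[1],.245],down(-85),1)
im,d=viewer.grab_frame('wrist'); save('wr17',im)
im,d=viewer.grab_frame('scene'); save('sc17',im)
```

```text
t 46.55 pos [0.5286 0.2858 0.2145] rot [179.96   0.03 -85.1 ] F [ 0.86 -0.09 -1.21] w 0.0616 q [ 0.82   0.246 -0.175 -0.001 -1.15   0.837]
[ 0.5576 -0.2657  0.0807] [ 0.5467 -0.2667  0.0963]
[[np.float64(0.552), np.float64(0.0183), np.float64(-0.0307)], [np.float64(0.04), np.float64(0.03), np.float64(-0.1)]]
```

View pics/sc17.png

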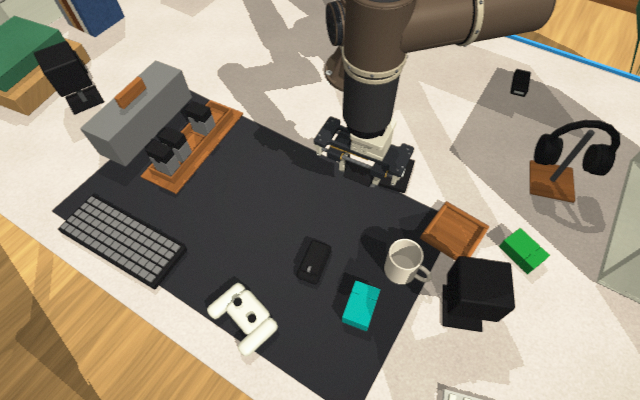

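View pics/wr17.png

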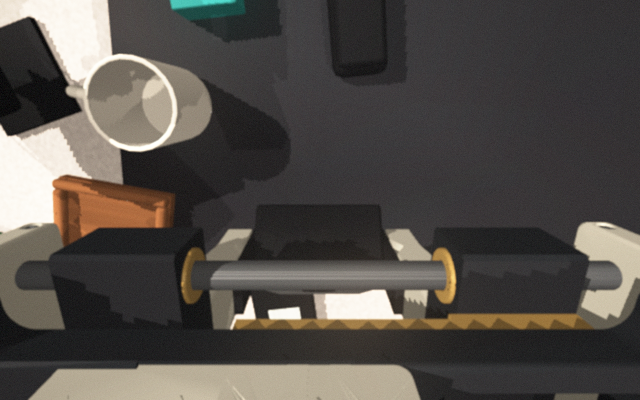

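>>> step_arm(
  targets=[
    [[0.046,0.0015,-0.0026],[0,0,0],-1],
    [[0.046,0.0015,-0.0026],[0,0,0],-1],
    [[0.046,0.0015,-0.0026],[0,0,0],-1],
    [[0.046,0.0015,-0.0026],[0,0,0],-1],
    [[0.046,0.0015,-0.0026],[0,0,0],-1],
    [[0.046,0.0015,-0.0026],[0,0,0],-1],
    [[0.046,0.0015,-0.0026],[0,0,0],-1],
    [[0.046,0.0015,-0.0026],[0,0,0],-1],
  ],
)

```text
t: 47.45
eef_pos: [0.5488, -0.0832, 0.2359]
ee_rot: [-3.141, 0.0, -1.483]
force: [1.5, -0.2, -1.5]
width: 0.0617
```

>>> step_arm(
  targets=[
    [[0.046,0.0015,-0.0026],[0,0,0],-1],
    [[0.046,0.0015,-0.0026],[0,0,0],-1],
    [[0.046,0.0015,-0.0026],[0,0,0],-1],
    [[0.046,0.0015,-0.0026],[0,0,0],-1],
    [[0,0,0],[0,0,0],-1],
    [[0,0,0],[7,0,0],-1],
    [[0,0,0],[7,0,0],-1],
    [[0,0,0],[7,0,0],-1],
  ],
)

```text
t: 48.25
eef_pos: [0.5593, -0.2655, 0.2462]
ee_rot: [-2.77, -0.0, -1.484]
force: [0.4, -0.8, -1.9]
width: 0.0619
```

>>> step_arm(
  targets=[
    [[0,0,0],[7,0,0],-1],
    [[0,0,0],[7,0,0],-1],
    [[0,0,0],[0,0,0],-1],
    [[0,0,0],[0,0,0],-1],
    [[0,0,0],[0,0,0],-1],
    [[0,0,0],[0,0,0],-1],
    [[0,0,0],[0,0,0],-1],
    [[0,0,0],[0,0,0],-1],
  ],
)

```text
t: 49.05
eef_pos: [0.5595, -0.2651, 0.2456]
ee_rot: [-2.532, 0.0, -1.483]
force: [-0.3, -0.2, -1.3]
width: 0.0619
```

Run:
```python
from h import *
s=st()
p,r,g=place_pose(2,.0863,.0078,t=35)
plan(p,r,1)
im,d=viewer.grab_frame('wrist'); save('wr18',im)
im,d=viewer.grab_frame('scene'); save('sc18',cv2.resize(im[40:210,60:280],None,fx=3.5,fy=3.5,interpolation=cv2.INTER_CUBIC))
```

```text
t 49.05 pos [ 0.5595 -0.2651  0.2456] rot [-145.06    0.02  -84.94] F [-0.33 -0.18 -1.28] w 0.0619 q [-0.277  0.015 -0.39  -0.361 -0.619  2.172]
[[np.float64(0.0005), np.float64(0.096), np.float64(0.134)], [np.float64(0.06), np.float64(0.05), np.float64(0.04)]]
```

View pics/sc18.png

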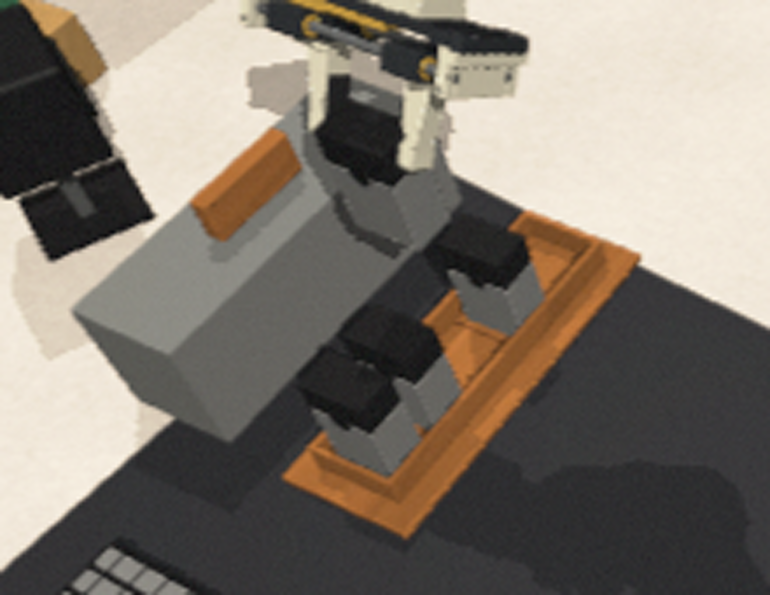

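View pics/wr18.png

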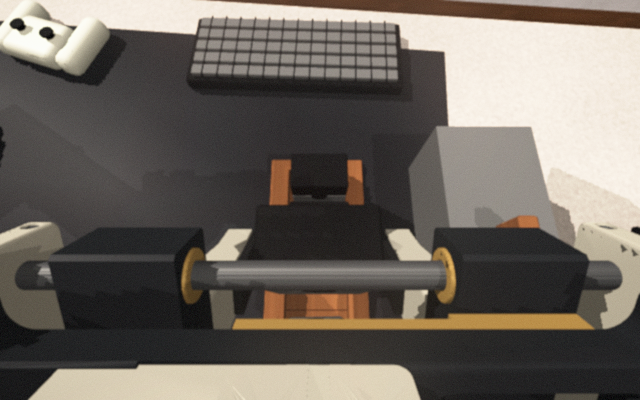

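>>> step_arm(
  targets=[
    [[0.0005,0.0155,0.0216],[0,0,0],-1],
    [[0,0.0155,0.0216],[0,0,0],-1],
    [[0,0.0155,0.0216],[0,0,0],-1],
    [[0,0.0155,0.0216],[0,0,0],-1],
    [[0,0.0155,0.0216],[0,0,0],-1],
    [[0,0,0],[0,0,0],-1],
    [[0,0,0],[0,0,0],-1],
    [[0,0,0],[0,0,0],-1],
  ],
)

```text
t: 49.95
eef_pos: [0.5584, -0.2664, 0.1146]
ee_rot: [-2.529, -0.001, -1.483]
force: [0.4, 0.9, -0.7]
width: 0.0616
```

Run:
```python
from h import *
s=st()
p,r,g=place_pose(2,.0863,.0078,t=35)
plan(p,r,1)
im,d=viewer.grab_frame('wrist'); save('wr19',im)
im,d=viewer.grab_frame('scene'); save('sc19',cv2.resize(im[40:210,60:280],None,fx=3.5,fy=3.5,interpolation=cv2.INTER_CUBIC))
```

```text
t 49.95 pos [ 0.5584 -0.2664  0.1146] rot [-144.92   -0.06  -84.97] F [ 0.35  0.89 -0.71] w 0.0616 q [-0.333  0.187 -0.459 -0.605 -0.424  2.485]
[[np.float64(-0.0008), np.float64(0.0201), np.float64(0.0273)], [np.float64(-0.08), np.float64(-0.03), np.float64(0.06)]]
```

View pics/sc19.png

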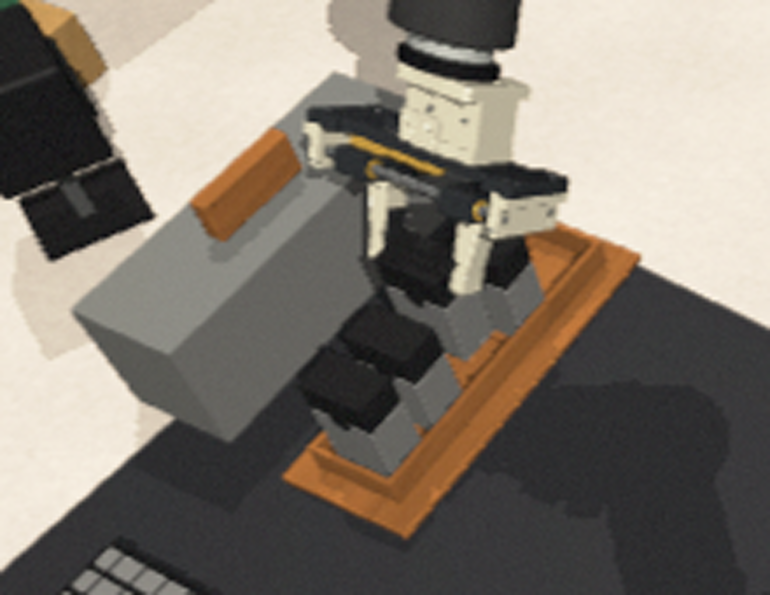

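View pics/wr19.png

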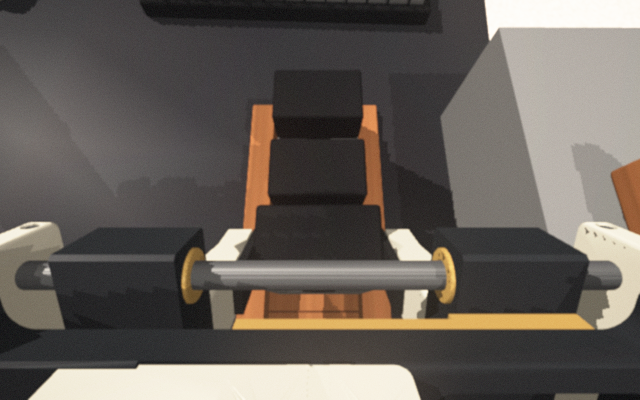

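>>> step_arm(
  targets=[
    [[0,0.006,0.0082],[0,0,0],-1],
    [[0,0.006,0.0082],[0,0,0],-1],
    [[0,0.003,0.0041],[0,0,0],-1],
    [[0,0,0],[0,0,0],-1],
    [[0,0,0],[0,0,0],-1],
    [[0,0,0],[0,0,0],-1],
    [[0,0,0],[0,0,0],-1],
    [[0,0,0],[0,0,0],-1],
  ],
)

```text
t: 50.85
eef_pos: [0.5572, -0.266, 0.0879]
ee_rot: [-2.531, -0.0, -1.483]
force: [-0.0, -1.0, -0.9]
width: 0.0614
```

Run:
```python
from h import *
s=st()
p,r,g=place_pose(2,.0863,.0078,t=35)
plan(p,r,1)
im,d=viewer.grab_frame('scene'); save('sc20',cv2.resize(im[60:160,130:270],None,fx=5,fy=5,interpolation=cv2.INTER_CUBIC))
```

```text
t 50.85 pos [ 0.5572 -0.266   0.0879] rot [-144.99   -0.    -84.97] F [-0.02 -1.02 -0.93] w 0.0614 q [-0.353  0.229 -0.458 -0.678 -0.401  2.578]
[[np.float64(-0.0002), np.float64(0.0038), np.float64(0.0061)], [np.float64(-0.01), np.float64(0.01), np.float64(0.02)]]
```

View pics/sc20.png

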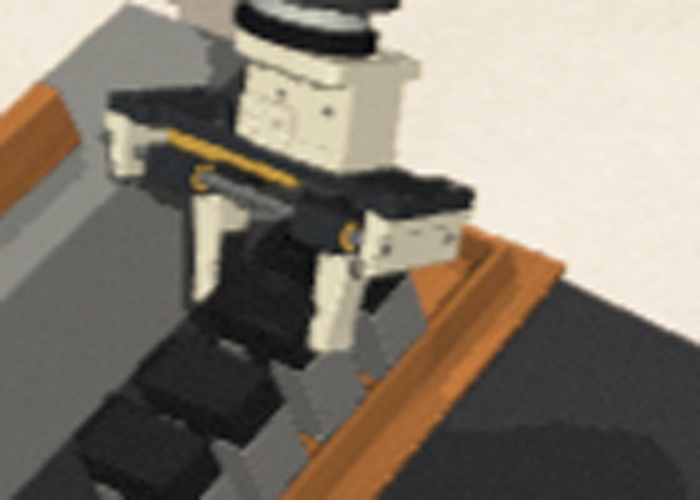

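>>> step_arm(
  targets=[
    [[0,0.002,0.003],[0,0,0],-1],
    [[0,0.0015,0.0022],[0,0,0],-1],
    [[0,0,0],[0,0,0],-1],
    [[0,0,0],[0,0,0],-1],
    [[0,0,0],[0,0,0],-1],
    [[0,0,0],[0,0,0],-1],
    [[0,0,0],[0,0,0],-1],
    [[0,0,0],[0,0,0],-1],
  ],
)

```text
t: 51.7
eef_pos: [0.5572, -0.266, 0.0813]
ee_rot: [-2.531, 0.0, -1.483]
force: [-0.6, 0.1, -0.6]
width: 0.0617
```

>>> step_arm(
  targets=[
    [[0,0.001,0.0014],[0,0,0],-1],
    [[0,0.0005,0.0007],[0,0,0],-1],
    [[0,0,0],[0,0,0],-1],
    [[0,0,0],[0,0,0],-1],
    [[0,0,0],[0,0,0],-1],
    [[0,0,0],[0,0,0],-1],
    [[0,0,0],[0,0,0],-1],
    [[0,0,0],[0,0,0],-1],
  ],
)

```text
t: 52.5
eef_pos: [0.5581, -0.2664, 0.0808]
ee_rot: [-2.528, -0.001, -1.483]
force: [-6.1, 1.0, 14.0]
width: 0.0619
```

>>> step_arm(
  targets=[
    [[0,-0.0005,-0.0007],[0,0,0],-1],
    [[0,0,0],[0,0,0],-1],
    [[0,0,0],[0,0,0],0.55],
    [[0,0,0],[0,0,0],0.8],
    [[0,0,0],[0,0,0],1],
    [[0,0,0],[0,0,0],1],
    [[0,0,0],[0,0,0],1],
    [[0,-0.006,-0.008],[0,0,0],1],
  ],
)

```text
t: 53.3
eef_pos: [0.5568, -0.2658, 0.0882]
ee_rot: [-2.533, 0.002, -1.484]
force: [0.2, -0.6, 0.0]
width: 0.0875
```

>>> step_arm(
  targets=[
    [[0,-0.012,-0.017],[0,0,0],1],
    [[0,-0.015,-0.021],[0,0,0],1],
    [[0,-0.015,-0.021],[0,0,0],1],
    [[0,-0.015,-0.021],[0,0,0],1],
    [[0,-0.015,-0.021],[0,0,0],1],
    [[0,-0.01,-0.021],[0,0,0],1],
    [[0,0,-0.02],[0,0,0],1],
    [[0,0,0],[0,0,0],1],
  ],
)

```text
t: 54.1
eef_pos: [0.5435, -0.2676, 0.2561]
ee_rot: [-2.527, -0.002, -1.483]
force: [0.7, -0.1, -0.4]
width: 0.0876
```

>>> step_arm(
  targets=[
    [[0,0,0],[-7,0,0],1],
    [[0,0,0],[-7,0,0],1],
    [[0,0,0],[-7,0,0],1],
    [[0,0,0],[-7,0,0],1],
    [[0,0,0],[-7,0,0],1],
    [[0,0,0],[0,0,0],1],
    [[0,0,0],[0,0,0],1],
    [[0,0,0],[0,0,0],1],
  ],
)

```text
t: 54.9
eef_pos: [0.5429, -0.2671, 0.2523]
ee_rot: [-3.141, 0.001, -1.483]
force: [-0.8, 0.5, -0.5]
width: 0.0878
```

```bash
cat > look.py <<'E'
from h import *
import sys
n=sys.argv[1]
s=st()
im,d=viewer.grab_frame('wrist'); save('wr'+n,im); c,T=campose('wrist',s); P=cloud(c,T,d)
reg=(P[...,0]>.38)&(P[...,0]<.76)&(P[...,1]<-.17)&(P[...,1]>-.36)&(d>0)&(P[...,2]>.09)&(P[...,2]<.115)
k,l,ss,ce=cv2.connectedComponentsWithStats(reg.astype(np.uint8))
for i in range(1,k):
    if ss[i,4]>200:
        Q=P[l==i]; print(ss[i,4],ce[i],cv2.minAreaRect((Q[:,:2]*1000).astype(np.float32)),np.median(Q[:,2]),np.percentile(Q[:,2],[3,97]))
hsv=cv2.cvtColor(im,cv2.COLOR_RGB2HSV)
m=((P[...,1]<-.3)&(P[...,2]>.14)&(P[...,2]<.17)&(hsv[...,1]>80)&(d>0)).astype(np.uint8)
k,l,ss,ce=cv2.connectedComponentsWithStats(m)
for i in range(1,k):
    if ss[i,4]>200: Q=P[l==i]; Q=Q[Q[:,2]>np.percentile(Q[:,2],90)-.006]; print('fin',ce[i],cv2.minAreaRect((Q[:,:2]*1000).astype(np.float32)),np.median(Q[:,2]))
im,d=viewer.grab_frame('scene'); save('sc'+n,cv2.resize(im[40:210,60:280],None,fx=3.5,fy=3.5,interpolation=cv2.INTER_CUBIC))
E
python3 look.py 21
```

```text
t 54.9 pos [ 0.5429 -0.2671  0.2523] rot [-179.98    0.05  -84.99] F [-0.83  0.55 -0.49] w 0.0878 q [-0.135  0.229 -0.11  -0.001 -1.232  1.794]
3430 [318.677   45.4708] ((667.068115234375, -257.2624206542969), (40.52052307128906, 61.98996353149414), 5.102541923522949) 0.10356780043420646 [0.1014 0.105 ]
2861 [318.5481 109.3502] ((611.5236206054688, -262.0201110839844), (39.37472915649414, 61.934898376464844), 4.927851676940918) 0.10355507665298092 [0.102  0.1049]
2593 [319.6888 167.474 ] ((555.56103515625, -267.9575500488281), (40.44527816772461, 62.166996002197266), 5.062138080596924) 0.10351704937908779 [0.0986 0.1049]
2326 [314.5825 222.3831] ((496.57781982421875, -267.6968078613281), (40.046024322509766, 61.83877944946289), 6.102710247039795) 0.10347962882179551 [0.0945 0.1049]
fin [542.8207 119.5485] ((617.2887573242188, -443.49884033203125), (97.39228820800781, 19.13045883178711), 4.761569023132324) 0.15434266409891703
```

View pics/wr21.png

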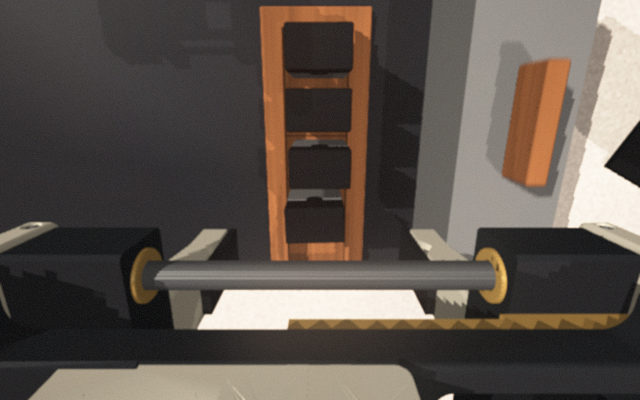

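View pics/sc21.png

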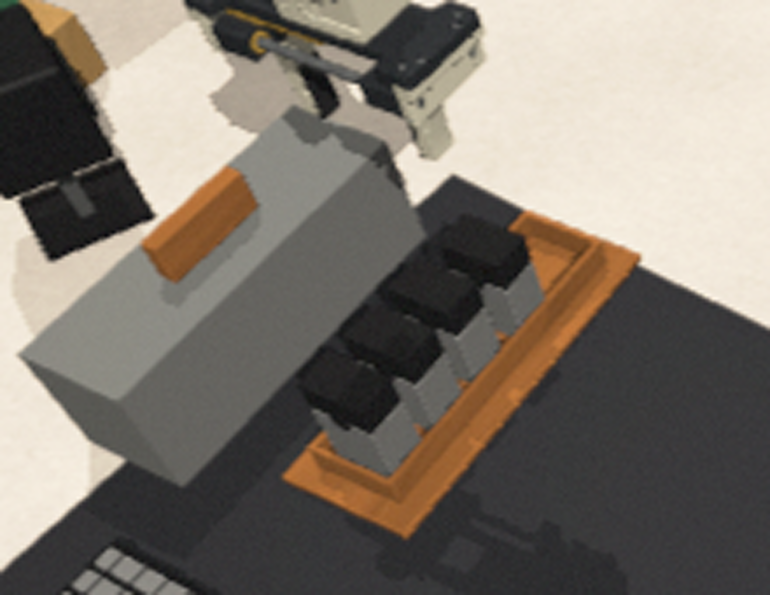

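>>> step_arm(
  targets=[
    [[0.0455,-0.0146,-0.0075],[0,0,0],1],
    [[0.0455,-0.0146,-0.0075],[0,0,0],1],
    [[0.0455,-0.0146,-0.0075],[0,0,0],1],
    [[0.0455,-0.0146,-0.0075],[0,0,0],1],
    [[0,0,0],[0,0,0],1],
    [[0,0,0],[0,0,0],1],
    [[0,0,0],[0,0,0],1],
    [[0,0,0],[0,0,0],1],
  ],
)

```text
t: 55.8
eef_pos: [0.6171, -0.4425, 0.284]
ee_rot: [-3.141, -0.0, -1.482]
force: [0.0, -0.2, -0.6]
width: 0.0875
```

```bash
python3 look.py 22
python3 - <<'E'
from h import *
s=arm.get_state(); im,d=viewer.grab_frame('wrist'); c,T=campose('wrist',s); P=cloud(c,T,d)
m=((P[...,2]>.10)&(P[...,2]<.125)&(P[...,1]<-.36)&(d>0))
Q=P[m]; r=cv2.minAreaRect((Q[:,:2]*1000).astype(np.float32)); print('covtop',r,np.median(Q[:,2]))
E
```

```text
t 55.8 pos [ 0.6171 -0.4425  0.284 ] rot [-179.94   -0.01  -84.93] F [ 0.05 -0.24 -0.63] w 0.0875 q [-0.367  0.477  0.323 -0.    -1.416  2.026]
2494 [146.8512 111.8312] ((667.0303344726562, -257.7006530761719), (39.278526306152344, 62.78888702392578), 5.010141849517822) 0.10340262085388591 [0.095  0.1048]
2304 [154.1198 163.4688] ((612.4274291992188, -262.3376159667969), (39.77095413208008, 62.82805252075195), 5.1113152503967285) 0.10338529456642573 [0.0921 0.1048]
2022 [162.684  211.4189] ((556.1361083984375, -268.39727783203125), (40.3848876953125, 63.31016159057617), 4.605255126953125) 0.1033364568358347 [0.0929 0.1048]
325 [173.0308 247.9877] ((509.8506774902344, -281.25408935546875), (17.605037689208984, 33.02745056152344), 7.782323837280273) 0.10276431307383971 [0.0906 0.1045]
fin [319.5124 177.2818] ((622.0620727539062, -444.12164306640625), (99.07388305664062, 17.763473510742188), 5.5634870529174805) 0.15441063027067392
covtop ((628.7100219726562, -534.1455078125), (322.9145812988281, 284.748046875), 4.832076072692871) 0.11461300425902951
```

View pics/wr22.png

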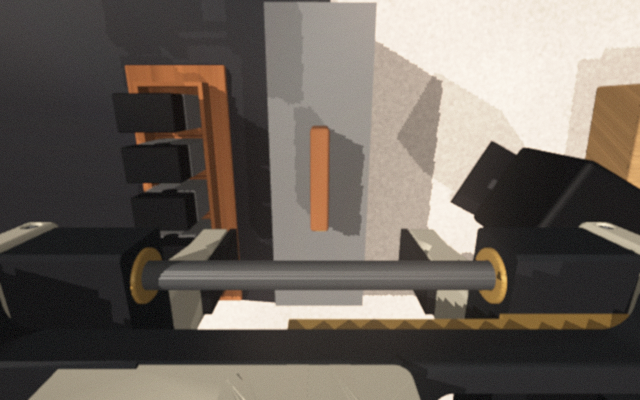

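Run:
```python
from h import *
s=arm.get_state(); im,d=viewer.grab_frame('wrist'); c,T=campose('wrist',s); P=cloud(c,T,d)
v,u=np.mgrid[0:400,0:640]
for lo,hi in [(.02,.08),(.08,.14),(.14,.3)]:
    m=(P[...,2]>lo)&(P[...,2]<hi)&(P[...,1]<-.505)&(d>0)&(v<215)
    if m.any(): Q=P[m]; print(lo,len(Q),'ymax',np.percentile(Q[:,1],99.5),'x',np.percentile(Q[:,0],[1,99]))
m=(P[...,2]>.10)&(P[...,2]<.125)&(P[...,1]<-.36)&(P[...,1]>-.51)&(d>0)&(v<215)
Q=P[m]; print(cv2.minAreaRect((Q[:,:2]*1000).astype(np.float32)))
```

```text
0.02 3498 ymax -0.7999275927578083 x [0.6346 0.7456]
0.08 2552 ymax -0.634674787591312 x [0.5876 0.6659]
0.14 5321 ymax -0.643642029889011 x [0.609  0.6652]
((678.77587890625, -439.36279296875), (207.23626708984375, 104.29817962646484), 4.906982898712158)
```

>>> step_arm(
  targets=[
    [[0.002,-0.005,0.045],[0,0,0],1],
    [[0,0,0.045],[0,0,0],1],
    [[0,0,0.045],[0,0,0],1],
    [[0,0,0.02],[0,0,0],1],
    [[0,0,0.0085],[0,0,0],1],
    [[0,0,0],[0,0,0],1],
    [[0,0,0],[0,0,0],0],
    [[0,0,0],[0,0,0],-0.4],
  ],
  grip_force=50,
)

```text
t: 56.8
eef_pos: [0.6236, -0.4454, 0.1218]
ee_rot: [-3.139, -0.002, -1.483]
force: [-0.2, -0.2, 0.3]
width: 0.0767
```

>>> step_arm(
  targets=[
    [[0,0,0],[0,0,0],-1],
    [[0,0,0],[0,0,0],-1],
    [[0,0,0],[0,0,0],-1],
    [[0,0,0],[0,0,0],-1],
    [[0,0,0],[0,0,0],-1],
    [[0,0,0],[0,0,0],-1],
    [[0,0,0],[0,0,0],-1],
    [[0,0,0],[0,0,0],-1],
  ],
)

```text
t: 57.6
eef_pos: [0.6224, -0.4447, 0.119]
ee_rot: [3.141, 0.001, -1.483]
force: [-0.6, 0.6, -3.9]
width: 0.0179
```

Run:
```python
from h import *
s=st()
```

```text
t 57.6 pos [ 0.6224 -0.4447  0.119 ] rot [179.96   0.05 -84.99] F [-0.57  0.58 -3.92] w 0.0179 q [-0.367  0.573  0.11  -0.001 -1.109  2.026]
```

Gripped. Lift 0.15 m straight up and check.

>>> step_arm(
  targets=[
    [[0,0,-0.01],[0,0,0],-1],
    [[0,0,-0.02],[0,0,0],-1],
    [[0,0,-0.025],[0,0,0],-1],
    [[0,0,-0.025],[0,0,0],-1],
    [[0,0,-0.025],[0,0,0],-1],
    [[0,0,-0.025],[0,0,0],-1],
    [[0,0,-0.02],[0,0,0],-1],
    [[0,0,0],[0,0,0],-1],
  ],
)

```text
t: 58.4
eef_pos: [0.6236, -0.4458, 0.2735]
ee_rot: [-3.137, -0.003, -1.483]
force: [0.6, 0.0, -4.3]
width: 0.0175
```

```bash
cat > cov.py <<'E'
from h import *
import sys
s=st(); im,d=viewer.grab_frame('wrist'); save('wr'+sys.argv[1],im); c,T=campose('wrist',s); P=cloud(c,T,d)
zt=s['eef_pos'][2]-.0065
v,u=np.mgrid[0:400,0:640]
m=(abs(P[...,2]-zt)<.012)&(v<225)&(d>0)&(abs(P[...,1]-s['eef_pos'][1])<.08)
hsv=cv2.cvtColor(im,cv2.COLOR_RGB2HSV); m&=(hsv[...,1]<60)
Q=P[m]; A=np.c_[Q[:,:2]-Q[:,:2].mean(0),np.ones(len(Q))]; k=np.linalg.lstsq(A,Q[:,2],rcond=None)[0]; print('top plane slopes',k,'n',len(Q),cv2.minAreaRect((Q[:,:2]*1000).astype(np.float32)))
m=(hsv[...,1]>80)&(hsv[...,0]<25)&(abs(P[...,2]-zt-.04)<.012)&(v<232)
Q=P[m]; print('fin',len(Q),cv2.minAreaRect((Q[:,:2]*1000).astype(np.float32)) if len(Q)>20 else '',np.median(Q[:,2]) if len(Q) else '')
im,d=viewer.grab_frame('scene'); save('sc'+sys.argv[1],cv2.resize(im[:210,60:280],None,fx=2.8,fy=2.8,interpolation=cv2.INTER_CUBIC))
E
python3 cov.py 23
```

```text
t 58.4 pos [ 0.6236 -0.4458  0.2735] rot [-179.75   -0.18  -84.97] F [ 0.6   0.03 -4.32] w 0.0175 q [-0.367  0.49   0.32   0.001 -1.396  2.026]
top plane slopes [ 0.0048 -0.0001  0.2697] n 43908 ((688.6187133789062, -440.67730712890625), (109.99491119384766, 104.87527465820312), 5.018328666687012)
fin 2854 ((658.9752197265625, -443.2701416015625), (27.201398849487305, 17.925933837890625), 4.235169410705566) 0.30920972726416085
```

View pics/sc23.png

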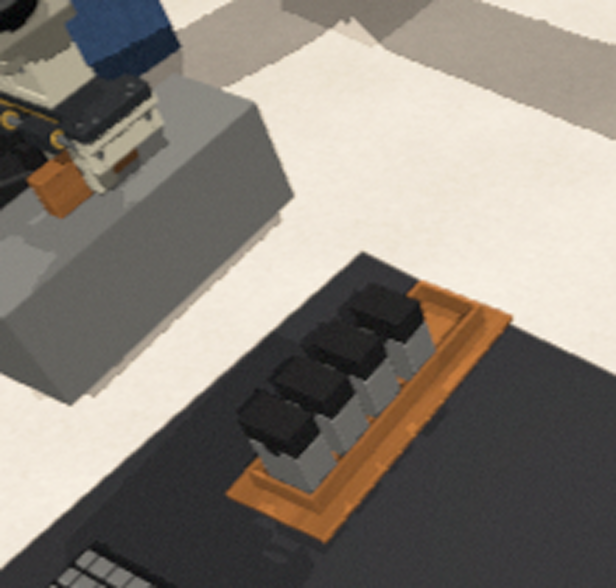

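View pics/wr23.png

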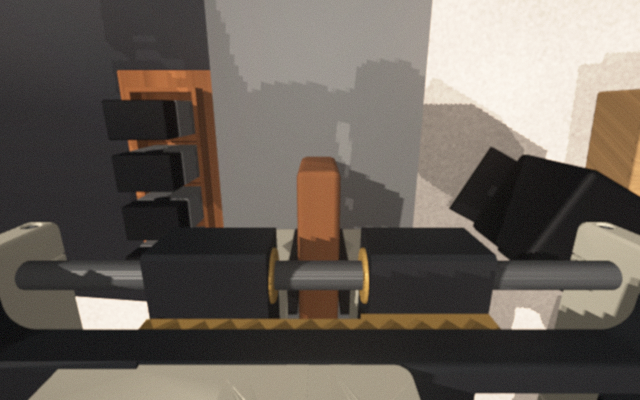

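>>> step_arm(
  targets=[
    [[-0.015,0.0044,0],[0,0,0],-1],
    [[-0.03,0.0084,0],[0,0,0],-1],
    [[-0.03,0.0084,0],[0,0,0],-1],
    [[-0.03,0.0084,0],[0,0,0],-1],
    [[-0.03,0.0084,0],[0,0,0],-1],
    [[-0.03,0.0084,0],[0,0,0],-1],
    [[-0.015,0.0044,0],[0,0,0],-1],
    [[0,0,0],[0,0,0],-1],
  ],
)

```text
t: 59.3
eef_pos: [0.5551, -0.2682, 0.2687]
ee_rot: [3.14, 0.001, -1.481]
force: [0.4, 0.3, -2.9]
width: 0.0177
```

>>> step_arm(
  targets=[
    [[0,0,0],[0,0,0],-1],
    [[0,0,0],[0,0,0],-1],
    [[0,0,0],[0,0,0],-1],
    [[0,0,0],[0,0,0],-1],
    [[0,0,0],[0,0,0],-1],
    [[0,0,0],[0,0,0],-1],
    [[0,0,0],[0,0,0],-1],
    [[0,0,0],[0,0,0],-1],
  ],
)

```text
t: 60.1
eef_pos: [0.5563, -0.2702, 0.2695]
ee_rot: [3.141, 0.0, -1.483]
force: [0.9, -0.7, -5.1]
width: 0.0175
```

```bash
python3 cov.py 24
python3 - <<'E'
from h import *
plan([.5543,-.2655,.225],down(-85),1)
E
```

```text
t 60.1 pos [ 0.5563 -0.2702  0.2695] rot [179.99   0.01 -84.98] F [ 0.94 -0.67 -5.08] w 0.0175 q [-0.137  0.243 -0.053 -0.    -1.275  1.795]
top plane slopes [-0.0002  0.0029  0.2654] n 43950 ((621.3054809570312, -265.01226806640625), (110.0235824584961, 104.92181396484375), 4.8617262840271)
fin 2846 ((591.968505859375, -267.77935791015625), (26.797870635986328, 18.016155242919922), 4.57949686050415) 0.3051411689102108
[[np.float64(-0.0048), np.float64(0.0015), np.float64(0.0445)], [np.float64(0.01), np.float64(0.01), np.float64(0.02)]]
```

View pics/sc24.png

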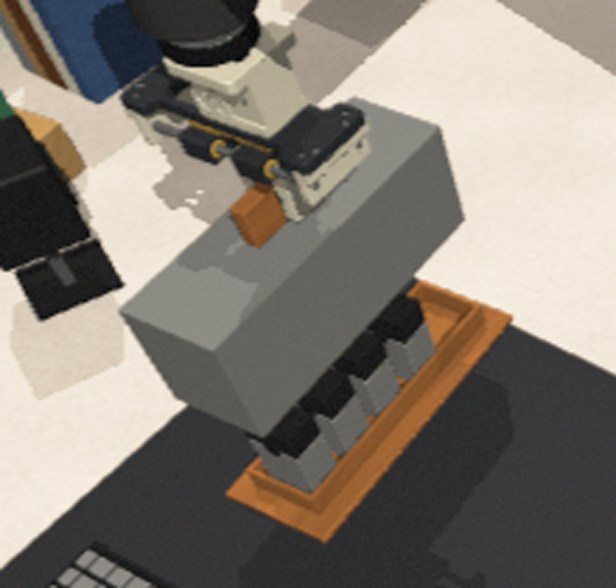

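View pics/wr24.png

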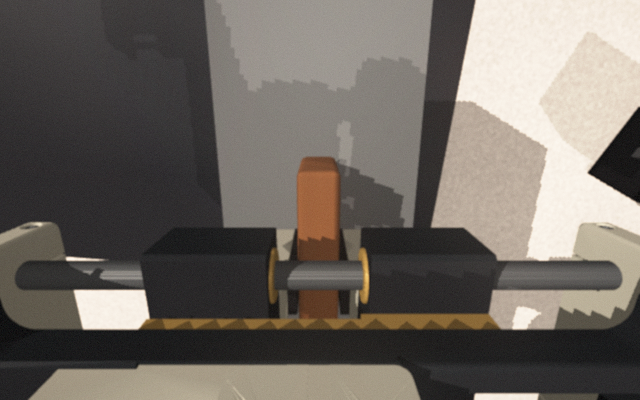

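>>> step_arm(
  targets=[
    [[-0.005,0.0012,0],[0,0,0],-1],
    [[0,0,0.015],[0,0,0],-1],
    [[0,0,0.02],[0,0,0],-1],
    [[0,0,0.02],[0,0,0],-1],
    [[0,0,0.02],[0,0,0],-1],
    [[0,0,0.02],[0,0,0],-1],
    [[0,0,0.01],[0,0,0],-1],
    [[0,0,0],[0,0,0],-1],
  ],
)

```text
t: 61.0
eef_pos: [0.5537, -0.2648, 0.163]
ee_rot: [3.139, 0.001, -1.483]
force: [-1.0, -0.1, -3.7]
width: 0.0178
```

```bash
python3 cov.py 25
python3 - <<'E'
from h import *
im,d=viewer.grab_frame('scene'); save('sc25b',cv2.resize(im[60:200,120:260],None,fx=4.2,fy=4.2,interpolation=cv2.INTER_CUBIC))
E
```

```text
t 61.0 pos [ 0.5537 -0.2648  0.163 ] rot [179.83   0.06 -84.98] F [-0.99 -0.07 -3.66] w 0.0178 q [-0.129  0.308 -0.214 -0.    -1.052  1.787]
top plane slopes [-0.0029  0.0036  0.1588] n 43952 ((618.603515625, -259.8281555175781), (110.00448608398438, 104.75859832763672), 5.001283168792725)
fin 2842 ((589.4352416992188, -262.4165344238281), (26.874462127685547, 17.92724609375), 4.695217609405518) 0.1985873651268058
```

View pics/sc25b.png

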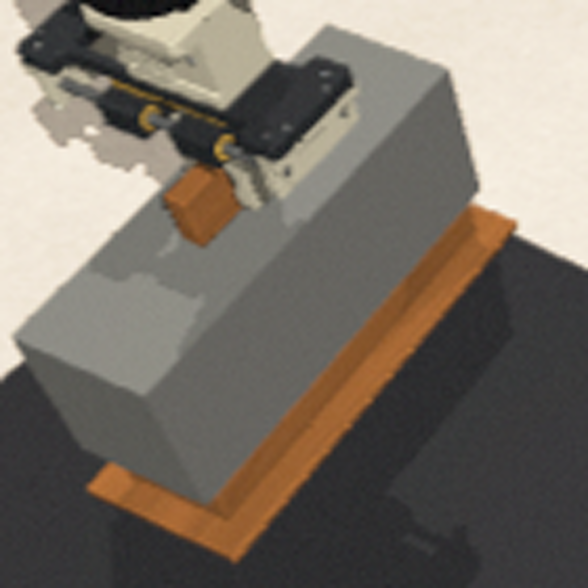

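>>> step_arm(
  targets=[
    [[0,0,0.005],[0,0,0],-1],
    [[0,0,0.005],[0,0,0],-1],
    [[0,0,0.005],[0,0,0],-1],
    [[0,0,0.003],[0,0,0],-1],
    [[0,0,0],[0,0,0],-1],
    [[0,0,0],[0,0,0],-1],
    [[0,0,0],[0,0,0],-1],
    [[0,0,0],[0,0,0],-1],
  ],
)

```text
t: 61.95
eef_pos: [0.5547, -0.2653, 0.1467]
ee_rot: [-3.141, 0.0, -1.483]
force: [0.7, -0.7, -3.9]
width: 0.0177
```

>>> step_arm(
  targets=[
    [[0,0,0.004],[0,0,0],-1],
    [[0,0,0.004],[0,0,0],-1],
    [[0,0,0.003],[0,0,0],-1],
    [[0,0,0],[0,0,0],-1],
    [[0,0,0],[0,0,0],-1],
    [[0,0,0],[0,0,0],-1],
    [[0,0,0],[0,0,0],-1],
    [[0,0,0],[0,0,0],-1],
  ],
)

```text
t: 62.75
eef_pos: [0.5547, -0.2653, 0.1356]
ee_rot: [-3.142, 0.0, -1.483]
force: [0.7, -0.0, -3.3]
width: 0.0174
```

No contact force, so it has passed over the walls. Continue to the seat.

>>> step_arm(
  targets=[
    [[0,0,0.004],[0,0,0],-1],
    [[0,0,0.0025],[0,0,0],-1],
    [[0,0,0],[0,0,0],-1],
    [[0,0,0],[0,0,0],-1],
    [[0,0,0],[0,0,0],-1],
    [[0,0,0],[0,0,0],-1],
    [[0,0,0],[0,0,0],-1],
    [[0,0,0],[0,0,0],-1],
  ],
)

```text
t: 63.55
eef_pos: [0.5546, -0.2652, 0.129]
ee_rot: [3.142, 0.0, -1.483]
force: [0.0, 0.3, -4.3]
width: 0.0175
```

>>> step_arm(
  targets=[
    [[0,0,0.001],[0,0,0],-1],
    [[0,0,0.001],[0,0,0],-1],
    [[0,0,0],[0,0,0],-1],
    [[0,0,0],[0,0,0],-1],
    [[0,0,0],[0,0,0],-1],
    [[0,0,0],[0,0,0],-1],
    [[0,0,0],[0,0,0],-1],
    [[0,0,0],[0,0,0],-1],
  ],
)

```text
t: 64.35
eef_pos: [0.5545, -0.2652, 0.1269]
ee_rot: [3.141, 0.0, -1.483]
force: [-0.3, -0.4, -4.1]
width: 0.0174
```

>>> step_arm(
  targets=[
    [[0,0,0.001],[0,0,0],-1],
    [[0,0,0.0005],[0,0,0],-1],
    [[0,0,0],[0,0,0],-1],
    [[0,0,0],[0,0,0],-1],
    [[0,0,0],[0,0,0],-1],
    [[0,0,0],[0,0,0],-1],
    [[0,0,0],[0,0,0],-1],
    [[0,0,0],[0,0,0],-1],
  ],
)

```text
t: 65.15
eef_pos: [0.5546, -0.2652, 0.1268]
ee_rot: [-3.141, -0.0, -1.483]
force: [-3.8, 4.1, 6.5]
width: 0.0176
```

```bash
python3 cov.py 26
```

```text
t 65.15 pos [ 0.5546 -0.2652  0.1268] rot [-179.98   -0.01  -84.96] F [-3.8   4.1   6.54] w 0.0176 q [-0.129  0.34  -0.258  0.    -0.972  1.787]
top plane slopes [-0.0006  0.0024  0.1228] n 43950 ((619.5150146484375, -260.25238037109375), (110.16743469238281, 104.9452896118164), 5.051753997802734)
fin 2840 ((590.0391845703125, -262.712158203125), (27.033626556396484, 18.01070785522461), 4.763195514678955) 0.16248784878403824
```

>>> step_arm(
  targets=[
    [[0,0,-0.0005],[0,0,0],-1],
    [[0,0,0],[0,0,0],-0.4],
    [[0,0,0],[0,0,0],-0.2],
    [[0,0,0],[0,0,0],0.2],
    [[0,0,0],[0,0,0],0.3],
    [[0,0,0],[0,0,0],0.3],
    [[0,0,-0.02],[0,0,0],0.3],
    [[0,0,-0.03],[0,0,0],0.3],
  ],
)

```text
t: 66.05
eef_pos: [0.5534, -0.265, 0.1745]
ee_rot: [3.137, 0.002, -1.483]
force: [1.3, -1.1, -0.2]
width: 0.0568
```

>>> step_arm(
  targets=[
    [[0,0,-0.045],[0,0,0],0.6],
    [[0,0,-0.045],[0,0,0],1],
    [[0,0,-0.04],[0,0,0],1],
    [[0,0,0],[0,0,0],1],
    [[0,0,0],[0,0,0],1],
    [[0,0,0],[0,0,0],1],
    [[0,0,0],[0,0,0],1],
    [[0,0,0],[0,0,0],1],
  ],
)

```text
t: 66.85
eef_pos: [0.5543, -0.2652, 0.3047]
ee_rot: [3.139, 0.001, -1.483]
force: [0.1, 0.3, 0.3]
width: 0.0874
```

Run:
```python
from h import *
s=st(); im,d=viewer.grab_frame('wrist'); save('wr27',im); c,T=campose('wrist',s); P=cloud(c,T,d)
v,u=np.mgrid[0:400,0:640]
hsv=cv2.cvtColor(im,cv2.COLOR_RGB2HSV)
for lo,hi,sat in [(.15,.175,1),(.11,.13,0)]:
    m=(P[...,2]>lo)&(P[...,2]<hi)&(d>0)&(v<230)&((hsv[...,1]>80) if sat else True)
    Q=P[m]; A=np.c_[Q[:,:2]-Q[:,:2].mean(0),np.ones(len(Q))]; k=np.linalg.lstsq(A,Q[:,2],rcond=None)[0]
    print(cv2.minAreaRect((Q[:,:2]*1000).astype(np.float32)),'plane',k)
im,d=viewer.grab_frame('scene'); save('sc27',cv2.resize(im[40:210,60:280],None,fx=3.5,fy=3.5,interpolation=cv2.INTER_CUBIC)); save('sc27f',im)
```

```text
t 66.85 pos [ 0.5543 -0.2652  0.3047] rot [179.87   0.04 -84.98] F [0.11 0.32 0.25] w 0.0874 q [-0.129  0.222 -0.001 -0.    -1.35   1.787]
((554.3452758789062, -265.64306640625), (98.82484436035156, 17.554332733154297), 5.454214572906494) plane [-0.0038 -0.0037  0.1623]
((601.3389892578125, -261.70245361328125), (225.89151000976562, 104.26663970947266), 4.944109916687012) plane [-0.0001 -0.0001  0.1226]
```

View pics/sc27.png

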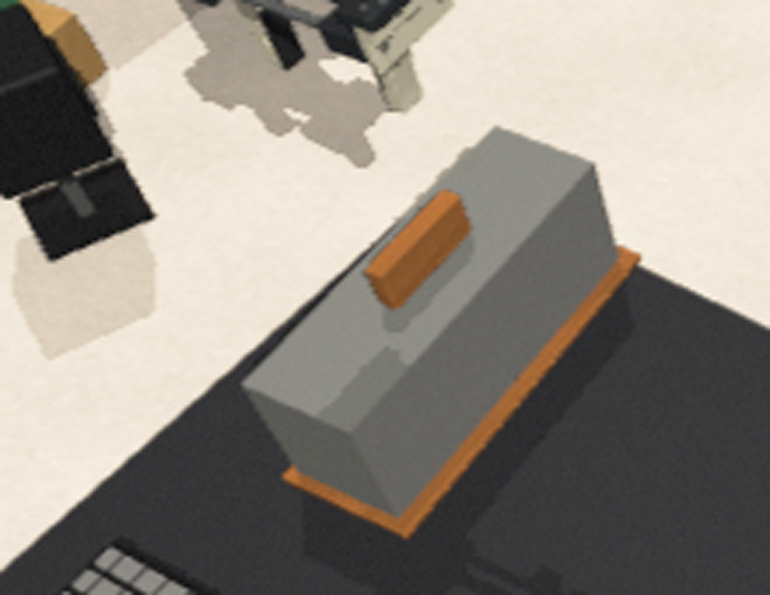

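View pics/sc27f.png

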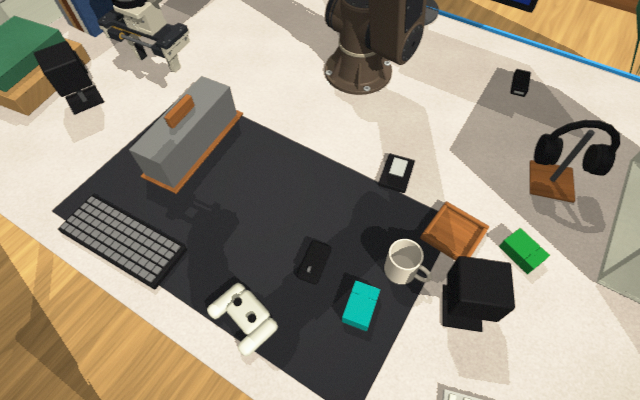

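View pics/wr27.png

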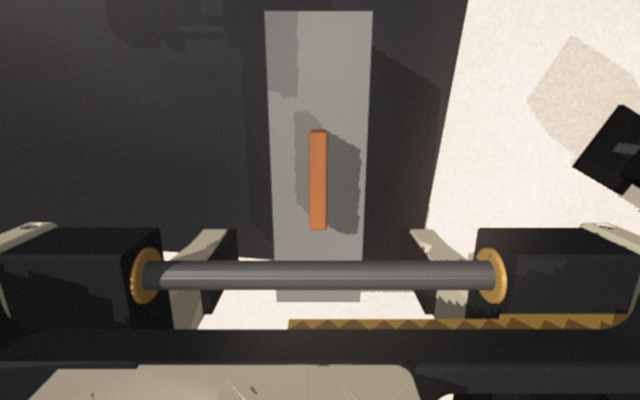

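The cover is level, with its top at z = 0.1226 as at the start and its fin within 1 mm of where it began. The gripper is clear and the other things look unmoved. I'm handing the job in.

Run:
```python
from h import *
print(ticket.job_done())
```

```text
the job is handed in; nothing more can be done
None
```

The job is handed in at about 67 s of the 210 s. All three loose deck boxes are standing in the case and the cover is back on; `job_done` gave no verdict.

- **Cover off:** I lifted it by the fin and stood it on the bare desk beyond the case, about 18 cm from it.
- **Deck boxes:** one kept box already stood in place 1. I stood the three grey boxes, flip-tops up, in places 4, 3 and 2. The green and turquoise look-alikes were left alone.
- **Knocked cover:** by the time the last box was in, the cover had been knocked about 5 cm along. I measured it again before gripping it and putting it back. I saw no sign of the grip slackening.

**Last checks, none of which failed:**
- **Boxes, before the cover went on:** all four tops were at about 103.5 mm, as expected. They were in line with the lane and about 16 mm or more apart. They can't be seen under the cover now.
- **Lowering the cover:** I felt no contact until it sat on the base board.
- **Cover after release:** it is level, its top is at 122.6 mm as at the start, and its fin is within 1 mm of where it began.
- **Mouse, mug, tray and drive:** they look unmoved in the last picture, but I judged this by eye and did not measure them again.

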